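# Nip a steel bar in the tilted cam-clamp jig

## Robot

A 6-joint arm with a two-finger parallel gripper is mounted at the origin on a cart in front of the work surface, level with it; the furniture and walls round the work are solid. World frame = base frame: x ahead of the robot, y to its left, z up, the work surface at z = 0. Lengths are in m, angles in degrees, forces in N, time in s.
With the tool pointing down it reaches from about 0.4 to 0.925 m from the base axis. Payload 3.4 kg.
Tool frame: the origin (TCP) lies at the very end of the fingers, on their centre line; the grasp point (between the pads) lies 19 mm behind it (arm.grasp_offset is the distance from the TCP to the grasp point, in m); z points along the fingers, y is the direction in which the jaws open and shut (so a half turn about z gives the same grasp; the last joint's range is limited). The gripper opens to 85 mm and grips with 20 to 120 N. Pads are 22 mm wide; open, the fingers measure 114 mm over their backs; the gripper's body (76 mm by 85 mm) begins 54 mm behind the grasp point. The pads swing forward as they close: fully open they stand 13 mm farther back than shut.
Start: joints at [62.424, 17.578, 86.31, -0, 76.112, -4.211], TCP at [0.228, 0.528, 0.231] pointing down, gripper open.
Joint ranges: [-179.03, 179.03], [-60, 130.46], [8.19, 133.38], [-81.62, 261.62], [5.75, 156.47], [-153.77, 153.77]. Speed limits (degrees/s): [147.25, 147.25, 180, 180, 180, 180].

## Interface

Orientations are given as [roll, pitch, yaw] about the fixed x, y, z axes, in that order (R = Rz(yaw) Ry(pitch) Rx(roll)).
In Python, from cell import arm gives the robot as it stands.
- The arm moves only by the tool send_rows, never from a script. Its arguments are lists of equal length, an entry for each row: "rotation": the turn, a rotation vector about the tool's x, y, z in rad, a list of three; "linear": the shift along the tool's x, y, z in cm, a list of three; "jaw": the closure in counts, from 0 (fully open) to 255 (shut). A call has 1 to 8 rows; each row is the pose to reach, as a shift and turn from the pose commanded when the call began, along the tool's axes at that moment; what a row does not reach only later rows make up. A row lasts 1/10 s, in which the tool goes at most 50 mm and 8.59 degrees, less where a joint would pass 70% of its speed; a pose out of reach is approached as far as the arm can. A call with a gripper value outside its range is refused whole. The fingers move at their own pace and stop on an object; "squeeze" is the grip in N (left out, the last holds). Time passes only in rows, so rows that repeat a pose let the fingers close. It gives the time, the measured TCP pose, the force and the opening at its end, in the units of the state.
- arm.state(): the state, without advancing time (a new reading comes with each control period).
- arm.get_image(name): name is "side" or "top"; returns a dict with "pixels" (480x640x3 uint8, blue, green, red), "fx", "fy", "cx", "cy" (pixels), "R" (3x3) and "t" (3): a world point X has camera coordinates R X + t. Camera axes: x right, y down, z forward; pixel columns grow to the right and rows downward; lengths in m; the calibration is good to about 2 mm. A picture is of the moment at which its call begins. There is no depth.
- arm.finish_job(): hands the job in, once; it reports no verdict.
Trained networks look in a picture, given as the dict that the camera call returned (one of the last four; its "shot" number tells which), for a name from the list of things; names that differ only in an ending like _2 or _b are one class to them, and where a whole thing is asked for, a point or a joint stands for the part that bears it (a point fixed in the world has none). Each returns a list of dicts, best first, with "p" (0 to 1); they miss things now and then, are a little off and sometimes report something else, mostly with a low value. They report only what shows in the picture. A call takes as long as a camera call. They do not tell look-alikes from the thing itself.
- arm.search_frame(picture, label): "xy" ([column, row] in pixels, amid what is visible of it).
- arm.silhouettes(picture, label): "region" (480x640 bool, what is visible of it) and "xy" ([column, row] in pixels, amid what is visible of it).
- arm.landmark_of(picture, label): "xy" ([column, row] in pixels: a listed point, or the origin of a listed thing).
The state is a dict: "clock": time; "joint_positions": joint angles; "joint_vel": joint speeds; "effort": joint torques, N m; "position": TCP position; "tcp_rot": TCP orientation; "contact_force": force on the tool from outside, world axes, zero at the start; "wrist_torque": the same for the moment, N m; "gripper_width": opening from 0.0 (shut) to 1.0 (fully open).
Only numpy, scipy, OpenCV 4.12 (cv2) and the standard library are available. Lean on these libraries where they do the work, as an engineer would, in place of code of your own. Each camera call takes 0.05 s, during which the arm holds its last target.

## Task

Clamp the ground steel bar in the tilted sectioning jig: swing the red-knobbed cam lever back to open the jig, lay the bar along the low fence on the two rest strips, its middle in front of the orange rubber nose, and turn the lever just far enough that the nose takes up the gap and is squeezed about 2 mm, give or take 1 mm, against the bar - do not overrun it past 3.5 mm at any time. Then let go, and do not disturb the other things on the bench.

Things in the scene. Friction and masses are not known exactly. Their poses are not given: they have to be found in the camera images.
- bar_center (a point): Centre of the loose bare grey steel bar, 18 x 100 x 18 mm (0.17 to 0.34 kg), long axis its own y, z up at the start. It lies flat on the bench right of the fixed grey drawer unit (x 0.27 to 0.53, y -0.11 to 0.20, 0.225 m high), in one of four places side by side, about 77 mm apart, roughly pointing away from the robot; tweezers, a marker pen and a spanner lie in the other three.
- bed: Inclined aluminium bed (168 x 150 mm) of the fixed jig, left of the drawer unit. Origin: in its top surface, at mid-width; x up the slope, away from the robot, y level to the left, z square out of the bed, leaning 30 degrees to the robot. The bar's channel runs along y: two rest strips at y +-40 mm, tops 8 mm above the bed; below it the low fence, above it the nose. All but the lever is under 15 mm above the bed.
- fence_face (a point): On the steel low fence (112 mm long, 14.5 mm high), which is locked somewhere within 0 to 5 mm of travel and does not move: middle of its upslope face, at bed level. Axes as the bed's. A bar that is home on the strips against the fence has its centre 9 mm upslope of this point (x) and 17 mm out from the bed (z).
- nose_face (a point): Middle of the front face of the orange rubber nose (40 mm wide, 14 mm high above the bed), at bed level; axes as the bed's. It looks down the slope to the fence. With the lever fully back it stands 27.5 to 32.5 mm from the fence; turning the lever drives it down the slope.
- cam_pivot (a point): Point on the axis of the cam lever, 40 mm out from the bed (the height of the knob's middle). The axis is square to the bed.
- knob (a point): Middle of the upright red round knob at the end of the lever: 18 mm in diameter, 36 mm tall (22 to 58 mm out from the bed), axis square to the bed, 70 mm from the lever's axis. It does not spin on the lever.
- cam_lever (a joint): Angle of the cam lever, rad, 0 (fully back: open, knob on the right of the bed) to 2.15, growing counter-clockwise seen from above the bed. The eccentric drives the nose down the slope by 8.65 mm per rad. The lever stays where it is left and takes about 0.45 N m to turn (6 to 7 N at the knob). At the start it is left far over (1.8 to 2.1) and the channel is too narrow for the bar.
- nose (a joint): How far the rubber nose is squeezed back into its steel shoe, m: 0 when free. It is springy, 16 N per mm, so the lever takes up to about 2 N more at the knob for each mm of squeeze.
- tweezers: Bystander: steel tweezers lying flat, 9 x 122 x 8 mm, long axis its y; origin on the bench under its middle.
- marker: Bystander: white marker pen with black cap, 17 x 135 x 16 mm, long axis its y; origin under its middle.
- spanner: Bystander: open-ended spanner, 28 x 166 x 6 mm, long axis its y; origin under its middle.
- beaker: Bystander: clear beaker, 52 mm wide, 66 mm tall; origin under its middle.
- etchant: Bystander: amber bottle with black cap, 43 mm wide, 85 mm tall; origin under its middle.
- jar_blue: Bystander: jar with blue lid, 47 mm wide, 36 mm tall; origin under its middle.
- jar_green: Bystander: jar with green lid, 47 mm wide, 36 mm tall; origin under its middle.
Things that resemble listed ones, but are neither listed nor needed, are in the scene too. What is shaped like the part that bears bar_center but green is not meant.

How it is judged:
By the outcome, as a careful person would: the job done as asked, in the order asked, and still so for the second after the job is handed in, with the robot touching nothing.
It also fails if it takes over 72 s, if anything falls off the work surface, if the arm or the gripper's body presses on something with over 40 N, if the wrist force passes 120 N, or if a joint passes its speed limit or range.

## Working session

There is one attempt and no reset: what is moved stays moved. The work goes in short steps, Python scripts to look and compute and a tool call to move; the robot and the scene stay as the last step left them, time stands still between calls to the robot, and variables do not carry over. Pictures are saved under pics/ and viewed, and the job is handed in when it is done.

Besides the shell and the picture viewer there is one more tool, called after ">>>" as name(argument=value, ...) on one line, values as JSON. send_rows: Moves the arm, as the interface text tells. Its arguments: {"type":"object","properties":{"rotation":{"type":"array"},"linear":{"type":"array"},"jaw":{"type":"array"},"squeeze":{"type":"number"}},"required":["rotation","linear","jaw"]}

```bash
ls -la; mkdir -p pics; python3 - <<'E'
from cell import arm
import cv2, json
print(arm.state())
for n in ("side","top"):
    p=arm.get_image(n); cv2.imwrite(f"pics/{n}0.png",p["pixels"])
    print(n,p["fx"],p["cx"],p["cy"],p["R"],p["t"],p["shot"])
    for l in ["bar_center","fence_face","nose_face","cam_pivot","knob","bed","tweezers","marker","spanner"]:
        print(l,[(d["xy"],round(d["p"],2)) for d in arm.landmark_of(p,l)][:4])
print(arm.state()["clock"])
E
```

```text
total 12
drwxr-xr-x  3 agent agent 4096 Dec  7 06:25 .
drwxr-xr-x 23 root  root  4096 Dec  7 06:24 ..
drwxr-xr-x  2 agent agent 4096 Dec  7 06:25 pics
{'clock': 0.0, 'joint_positions': array([ 6.24237997e+01,  1.76216372e+01,  8.63841786e+01,  5.31114889e-04,
        7.61105290e+01, -4.21225214e+00]), 'joint_vel': array([ 0.11688218,  0.02773001, -0.07931931, -0.00863872,  0.02339431,
        0.05164843]), 'effort': array([ 1.36407289e-03, -4.57556140e+01, -2.51918811e+01, -2.51517804e-04,
        1.33496197e-02, -3.38932338e-06]), 'position': array([0.22773188, 0.5272181 , 0.23038536]), 'tcp_rot': array([-1.79884007e+02, -9.05962024e-03,  1.56635915e+02]), 'contact_force': array([-1.0388177 , -0.44670738, -0.19071274]), 'wrist_torque': array([-0.02848102, -0.011726  , -0.02578551]), 'gripper_width': 1.0026836369787935}
side 539.3215061247189 309.9876632476936 242.07652238985196 [[-0.68522646  0.72830945  0.00548139]
 [ 0.57371456  0.54438235 -0.61196361]
 [-0.44868286 -0.41618891 -0.79086692]] [ 0.4525659  -0.17540061  1.82400631] 1
bar_center [([237.1, 153.0], 0.63), ([258.2, 177.6
[... 416 characters left out ...]
313.8998760734759 249.31771667373172 [[ 2.28766868e-03 -9.99919286e-01 -1.24975077e-02]
 [-9.86901279e-01 -2.41560217e-04 -1.61325160e-01]
 [ 1.61309120e-01  1.27028648e-02 -9.86822175e-01]] [-0.11579202  0.54321289  1.25943997] 2
bar_center [([499.7, 311.6], 0.73), ([452.2, 298.0], 0.7), ([338.3, 289.5], 0.67), ([406.3, 232.8], 0.16)]
fence_face [([145.0, 290.8], 0.77)]
nose_face [([140.1, 289.2], 0.42)]
cam_pivot [([131.6, 271.7], 0.95), ([363.8, 293.6], 0.65)]
knob [([122.8, 246.2], 0.64)]
bed [([136.0, 273.0], 0.69)]
tweezers [([365.2, 294.2], 0.62), ([211.3, 219.8], 0.62)]
marker [([421.0, 288.0], 0.8)]
spanner [([387.7, 289.0], 0.57), ([341.8, 291.2], 0.17), ([207.8, 216.4], 0.17)]
1.0
```

View pics/side0.png

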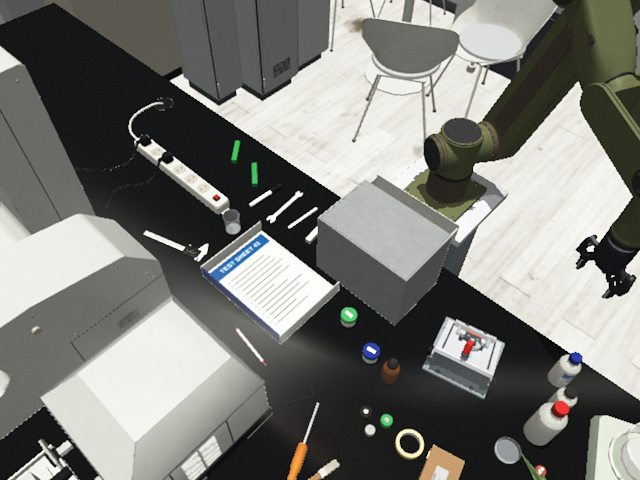

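View pics/top0.png

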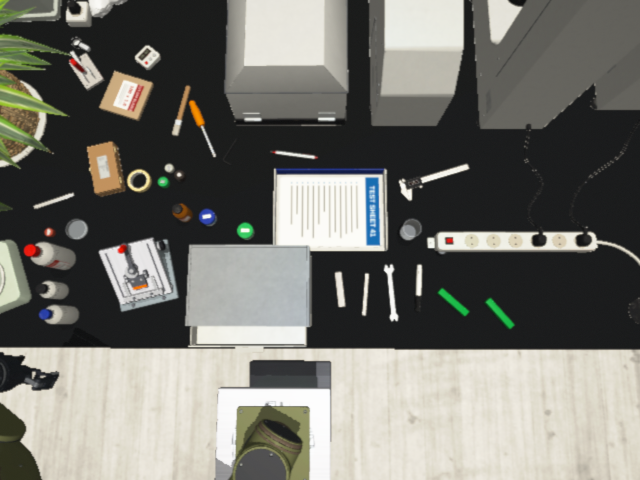

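```bash
python3 - <<'E'
import cv2
a=cv2.imread("pics/top0.png"); b=cv2.imread("pics/side0.png")
cv2.imwrite("pics/z1.png",cv2.resize(a[225:325,85:195],None,fx=7,fy=6*7/6*0.85,interpolation=cv2.INTER_CUBIC))
cv2.imwrite("pics/z2.png",cv2.resize(b[305:405,410:520],None,fx=7,fy=5.95,interpolation=cv2.INTER_CUBIC))
cv2.imwrite("pics/z3.png",cv2.resize(a[245:335,300:440],None,fx=5.7,fy=5.7,interpolation=cv2.INTER_CUBIC))
E
```

```text
(no output)
```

View pics/z1.png

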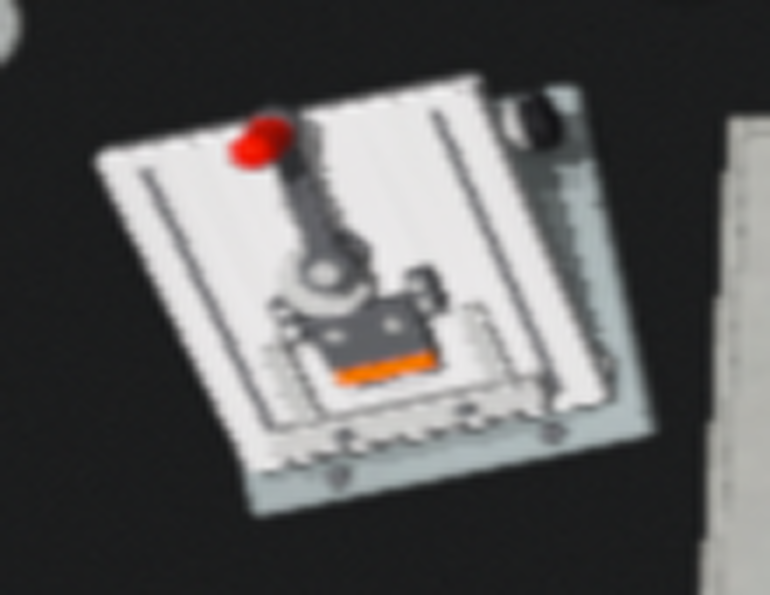

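View pics/z2.png

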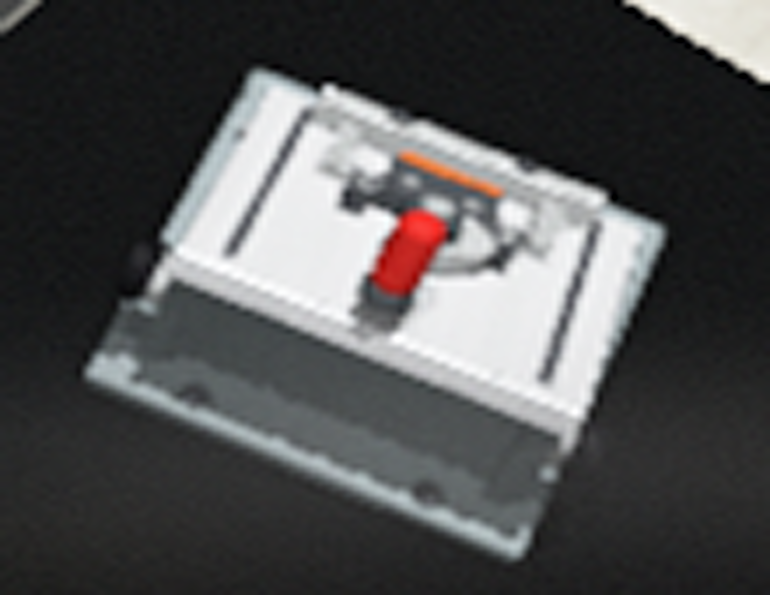

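View pics/z3.png

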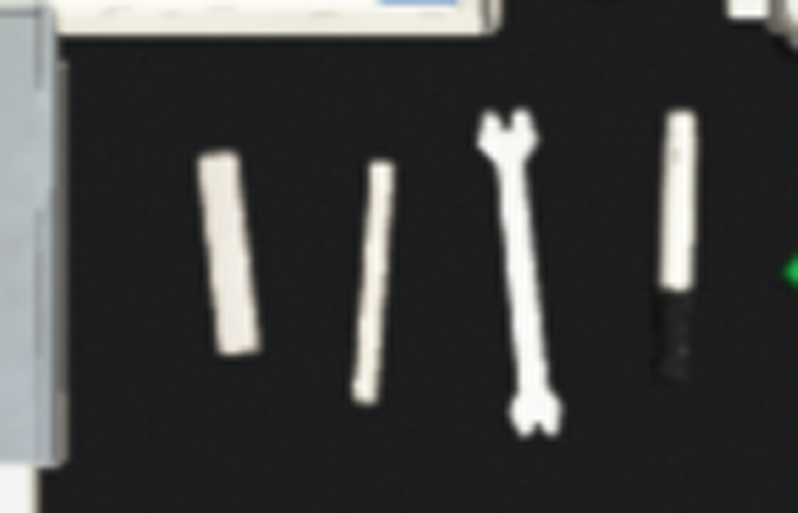

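```bash
cat > h.py <<'E'
import numpy as np, cv2
from scipy.optimize import least_squares
from scipy.spatial.transform import Rotation as Ro
from cell import arm
def proj(p,X):
    X=np.atleast_2d(X); c=X@np.array(p["R"]).T+np.array(p["t"])
    return np.c_[p["fx"]*c[:,0]/c[:,2]+p["cx"],p["fy"]*c[:,1]/c[:,2]+p["cy"]]
def onplane(p,uv,z):
    R=np.array(p["R"]);t=np.array(p["t"]);C=-R.T@t
    d=R.T@np.array([(uv[0]-p["cx"])/p["fx"],(uv[1]-p["cy"])/p["fy"],1]); return C+d*(z-C[2])/d[2]
def bedR(yaw,tilt=np.pi/6):
    c,s=np.cos(yaw),np.sin(yaw); ct,st=np.cos(tilt),np.sin(tilt)
    return np.array([[ct*c,-s,-st*c],[ct*s,c,-st*s],[st,0,ct]])
E
python3 - <<'E'
from h import *
print([n for n in dir(arm) if not n.startswith('_')])
T=arm.get_image("top");S=arm.get_image("side")
import pickle; pickle.dump((T,S),open("cams0.pkl","wb"))
zt=lambda x,y:(85+x/7,225+y/5.95); zs=lambda x,y:(410+x/7,305+y/5.95)
loc=np.array([[84,75,0],[84,-75,0],[-84,-75,0],[-84,75,0]])/1000
top=np.array([zt(98,155),zt(480,78),zt(608,400),zt(245,470)])-0.5+0.07
sid=np.array([zs(585,412),zs(175,245),zs(255,68),zs(665,230)])-0.5+0.07
def f(q,sep=False):
    X=q[:3]+loc@bedR(q[3]).T
    a=proj(T,X)-top;b=proj(S,X)-sid
    return (a,b) if sep else np.r_[a.ravel(),b.ravel()]
r=least_squares(f,[0.5,0.4,0.06,0.]);print(r.x,np.degrees(r.x[3]));print(*[np.round(v,1).tolist() for v in f(r.x,True)])
for nm,p in (("T",T),("S",S)):
    for l in ["bar_center"]:
        for d in arm.silhouettes(p,l)[:4]:
            reg=d["region"]; 
            print(nm,l,d["p"],np.round(d["xy"],1),reg.sum(), cv2.minAreaRect(np.argwhere(reg)[:,::-1].astype(np.float32)), onplane(p,d["xy"],.009)[:2])
z3=[(198,155),(240,152),(260,352),(220,355)]
P=np.array([onplane(T,(300+x/5.7-.5,245+y/5.7-.5),.018)[:2] for x,y in z3]);print(P,P.mean(0))
print(onplane(S,(310,232),.018)[:2])
E
```

```text
['Unreachable', 'finish_job', 'get_image', 'grasp_offset', 'landmark_of', 'search_frame', 'silhouettes', 'state']
[0.47411824 0.38667909 0.07290461 0.23091131] 13.230243557828958
[[-0.8, 0.0], [-1.6, 0.7], [-0.6, 0.3], [-0.1, 0.4]] [[-1.0, -0.3], [-0.7, -0.7], [2.1, 1.7], [-3.5, -0.8]]
T bar_center 0.75 [498.  312.4] 306 ((498.4687805175781, 313.0293884277344), (37.60939407348633, 8.695566177368164), 46.7357063293457) [ 0.36491246 -0.64564356]
T bar_center 0.75 [452.6 300.9] 276 ((452.22412109375, 301.8103332519531), (35.62651062011719, 8.221502304077148), 41.633541107177734) [ 0.39765955 -0.51685407]
T bar_center 0.52 [341.2 290.4] 214 ((339.0141906738281, 289.11834716796875), (34.47268295288086, 6.3544111251831055), 83.1572265625) [ 0.42758078 -0.19457048]
T bar_center 0.33 [129.3 265.1] 304 ((125.94519805908203, 260.97943115234375), (34.18012237548828, 13.489975929260254), 65.55604553222656) [0.50149733 0.43184227]
S bar_center 0.69 [256.6 175.8] 133 ((253.6556396484375, 174.9902801513672), (24.015640258789062, 5.676424026489258), 86.42366790771484) [ 0.39492415 -0.50110793]
[[ 0.48139021 -0.17425077]
 [ 0.48295209 -0.19574063]
 [ 0.38135903 -0.20506734]
 [ 0.37981699 -0.18485701]] [ 0.43137958 -0.18997894]
[ 0.45420701 -0.19413633]
```

```bash
cat > fit.py <<'E'
from h import *
import pickle
T,S=pickle.load(open("cams0.pkl","rb"))
zt=lambda x,y:(85+x/7,225+y/5.95); zs=lambda x,y:(410+x/7,305+y/5.95)
loc=np.array([[84,75,0],[84,-75,0],[-84,-75,0],[-84,75,0]])/1000
top=np.array([zt(98,155),zt(480,78),zt(608,400),zt(245,470)])-0.5+0.07
sid=np.array([zs(585,412),zs(175,245)])-0.5+0.07
def f(q,sep=False):
    X=q[:3]+loc@bedR(q[3]).T
    a=proj(T,X)-top;b=proj(S,X[:2])-sid
    return (a,b) if sep else np.r_[a.ravel(),b.ravel()]
r=least_squares(f,[0.5,0.4,0.06,0.]);q=r.x
if __name__=="__main__":
    print(r.x,np.degrees(r.x[3]));print(*[np.round(v,1).tolist() for v in f(r.x,True)])
    R=bedR(q[3])
    def draw(p,off,out,K=7):
        im=cv2.resize(p["pixels"][off[1]:off[1]+100,off[0]:off[0]+110],None,fx=7,fy=5.95,interpolation=cv2.INTER_CUBIC)
        def poly(L,col):
            uv=proj(p,q[:3]+np.array(L)/1000@R.T)
            uv=((uv-off+0.5)*[7,5.95]).astype(np.int32); cv2.polylines(im,[uv],True,col,1)
        poly(loc*1000,(0,0,255))
        fx=-60
        poly([[fx,56,14.5],[fx,-56,14.5]],(255,0,0)); poly([[fx,56,0],[fx,-56,0]],(0,255,0))
        for y in(-40,40): poly([[fx,y,8],[fx+30,y,8]],(255,0,255))
        poly([[0,0,0],[40,0,0]],(255,255,0))
        cv2.imwrite(out,im)
    draw(T,[85,225],"pics/o1.png"); draw(S,[410,305],"pics/o2.png")
E
python3 fit.py
```

```text
[0.47450734 0.38661727 0.0708827  0.23525831] 13.479307997042245
[[-0.5, 0.2], [-1.5, 0.6], [-0.3, 0.1], [0.4, 0.4]] [[-1.1, 0.1], [-0.9, -0.0]]
```

View pics/o1.png

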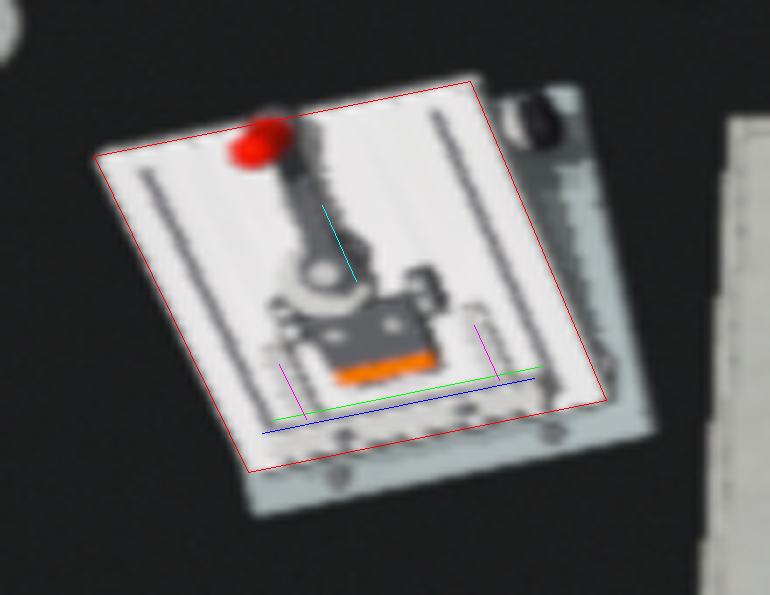

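View pics/o2.png

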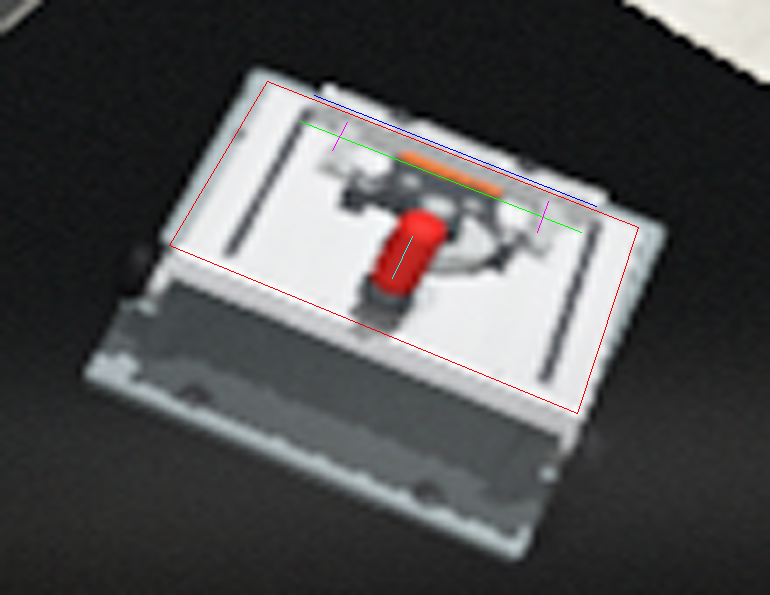

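```bash
cat >> h.py <<'E'
def red(p,win):
    im=p["pixels"].astype(int); m=(im[...,2]>110)&(im[...,1]<70)&(im[...,0]<70)
    k=np.zeros_like(m);k[win[1]:win[3],win[0]:win[2]]=m[win[1]:win[3],win[0]:win[2]]
    return np.argwhere(k)[:,::-1]
def tri(ps,uvs):
    A=[];b=[]
    for p,uv in zip(ps,uvs):
        R=np.array(p["R"]);t=np.array(p["t"])
        for i,(f,c) in enumerate(((p["fx"],p["cx"]),(p["fy"],p["cy"]))):
            k=(uv[i]-c)/f; A.append(R[i]-k*R[2]); b.append(k*t[2]-t[i])
    return np.linalg.lstsq(np.array(A),np.array(b),rcond=None)[0]
E
python3 - <<'E'
from h import *; from fit import T,S,q
R=bedR(q[3]); bl=lambda X:R.T@(X-q[:3])*1000
a=red(T,(95,225,175,300));b=red(S,(440,310,500,375))
print(len(a),a.mean(0),len(b),b.mean(0))
X=tri((T,S),(a.mean(0),b.mean(0)));print(X,bl(X),proj(T,X)-a.mean(0),proj(S,X)-b.mean(0))
# knob with z=40 constraint
def res(p): 
    X=q[:3]+R@np.array([p[0],p[1],.04]); return np.r_[(proj(T,X)-a.mean(0))[0],(proj(S,X)-b.mean(0))[0]]
r=least_squares(res,[.05,0]);print("knob bed",r.x*1000,r.fun)
# orange
for p,w in((T,(110,260,160,300)),(S,(455,315,495,345))):
    im=p["pixels"].astype(int);m=(im[...,2]>150)&(im[...,1]>60)&(im[...,1]<160)&(im[...,0]<60)
    k=np.argwhere(m)[:,::-1];k=k[(k[:,0]>w[0])&(k[:,0]<w[2])&(k[:,1]>w[1])&(k[:,1]<w[3])];print("orange",len(k),k.mean(0))
    if p is T: ot=k.mean(0)
    else: os_=k.mean(0)
X=tri((T,S),(ot,os_));print(bl(X))
# pivot top disc in z1 at (322,272)
for z in (15,22,30,40):
    def g(p): return (proj(T,q[:3]+R@np.array([p[0],p[1],z/1000]))-np.array([85+322/7-.5,225+272/5.95-.5]))[0]
    print(z,least_squares(g,[0,0]).x*1000)
E
```

```text
44 [122.18181818 248.34090909] 94 [467.90425532 346.9893617 ]
[0.52805862 0.39695451 0.14613493] [84.8121284  -2.42999562 37.92748392] [[-0.56909692  0.37748328]] [[-0.76705845  0.04541966]]
knob bed [85.97841309 -2.68508554] [-0.85952852  0.21977854 -0.63217195 -0.46134417]
orange 28 [140.14285714 286.39285714]
orange 6 [470.5 336. ]
[-43.989965    -0.56313254   2.31649278]
15 [12.94215997  5.46165668]
22 [15.22476646  2.69051745]
30 [17.83345959 -0.47649882]
40 [21.094326   -4.43526916]
```

```bash
cat > plan.py <<'E'
from h import *
Q=np.array([0.47450734,0.38661727,0.0708827,0.23525831])  # jig pose
RB=bedR(Q[3]); 
def b2w(v): return Q[:3]+RB@(np.array(v,float)/1000)
def w2b(X): return RB.T@(np.array(X)-Q[:3])*1000
def cur(s=None):
    s=s or arm.state(); return s["position"],Ro.from_euler("xyz",s["tcp_rot"],degrees=True).as_matrix(),s
def lever_pose(phi,piv,z=27,rad=70,dt=0):
    """phi rad; dt = tangential offset mm of TCP"""
    u=np.array([np.cos(phi),np.sin(phi),0]);t=np.array([-np.sin(phi),np.cos(phi),0])
    p=b2w(np.array([piv[0],piv[1],z])+rad*u+dt*t)
    return p,RB@np.c_[-u,t,[0,0,-1]]
def rel(P,R,s=None):
    p,R0,s=cur(s)
    return Ro.from_matrix(R0.T@R).as_rotvec().round(3).tolist(),(R0.T@(P-p)*100).round(2).tolist()
def fb(s=None):
    p,R0,s=cur(s); f=np.array(s["contact_force"]); return f,RB.T@f,R0.T@f
def show():
    s=arm.state();p,R,_=cur(s)
    print("t",round(s["clock"],2),"pos",p.round(4),"bed",w2b(p).round(1),"rpy",np.round(s["tcp_rot"],1),"F tool",(R.T@s["contact_force"]).round(1),"w",round(s["gripper_width"]*85,1),"q",np.round(s["joint_positions"],0))
E
python3 - <<'E'
from plan import *
show()
P,R=lever_pose(np.radians(-3),(17,1),z=150)
print(P,rel(P,R)); P2,_=lever_pose(np.radians(-3),(17,1),z=27); print(P2)
p,R0,s=cur(); print(R0.round(3))
E
```

```text
t 1.2 pos [0.228  0.5279 0.2313] bed [-98.8 194.8 242.3] rpy [180.   -0.  156.6] F tool [-0.3  0.3  0.4] w 84.7 q [62. 18. 86.  0. 76. -4.]
[0.47538213 0.38408799 0.24423854] ([-0.181, -0.499, -0.577], [-28.41, -3.39, -1.29])
[0.53518806 0.39842328 0.13771742]
[[-0.918  0.397  0.   ]
 [ 0.397  0.918  0.   ]
 [ 0.     0.    -1.   ]]
```

>>> send_rows(rotation=[[-0.181,-0.499,-0.577],[-0.181,-0.499,-0.577],[-0.181,-0.499,-0.577],[-0.181,-0.499,-0.577],[-0.181,-0.499,-0.577],[-0.181,-0.499,-0.577],[-0.181,-0.499,-0.577],[-0.181,-0.499,-0.577]], linear=[[-28.4,-3.4,-1.3],[-28.4,-3.4,-1.3],[-28.4,-3.4,-1.3],[-28.4,-3.4,-1.3],[-28.4,-3.4,-1.3],[-28.4,-3.4,-1.3],[-28.4,-3.4,-1.3],[-28.4,-3.4,-1.3]], jaw=[105,105,105,105,105,105,105,105])

```text
clock: 2.0
position: [0.4757, 0.3833, 0.2444]
tcp_rot: [178.2, 29.9, -170.2]
contact_force: [0.3, 0.3, 0.3]
gripper_width: 0.587
```

```bash
python3 - <<'E'
from plan import *
show()
T=arm.get_image("top");S=arm.get_image("side")
for p,o,n in((T,(70,200),"a"),(S,(390,230),"b")):
    cv2.imwrite(f"pics/m1{n}.png",cv2.resize(p["pixels"][o[1]:o[1]+150,o[0]:o[0]+160],None,fx=4,fy=4,interpolation=cv2.INTER_CUBIC))
P,R=lever_pose(np.radians(-3),(17,1),z=28)
print(P,rel(P,R))
E
cd pics; python3 -c "
import cv2,numpy as np
cv2.imwrite('m1.png',cv2.resize(np.hstack([cv2.imread('m1a.png'),cv2.imread('m1b.png')]),(800,375)))"
```

```text
t 2.0 pos [0.4757 0.3833 0.2444] bed [ 87.1  -3.5 150.1] rpy [ 178.2   29.9 -170.2] F tool [-0.4  0.2 -0.1] w 49.9 q [ 44.  10. 103. -22.  43. -44.]
[0.53470183 0.39830674 0.13858345] ([0.001, -0.001, -0.001], [-0.02, -0.07, 12.23])
```

View pics/m1.png

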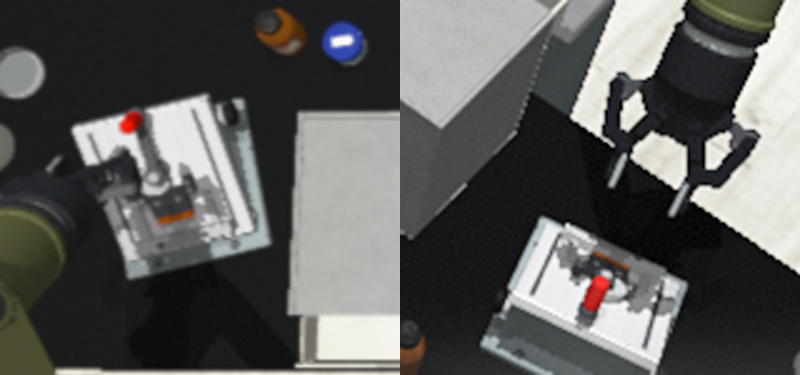

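>>> send_rows(rotation=[[0,0,0],[0,0,0],[0,0,0],[0,0,0]], linear=[[0,-0.1,2.5],[0,-0.1,5],[0,-0.1,7.5],[0,-0.1,7.5]], jaw=[105,105,105,105])

```text
clock: 2.5
position: [0.5108, 0.3922, 0.176]
tcp_rot: [178.4, 29.7, -169.8]
contact_force: [-0.0, -0.4, 0.6]
gripper_width: 0.585
```

```bash
cat > look.py <<'E'
from plan import *
import sys
def look(name,ot=(85,225),os_=(410,305),sz=(110,100),k=7):
    T=arm.get_image("top");S=arm.get_image("side"); L=[]
    for p,o in((T,ot),(S,os_)):
        L.append(cv2.resize(p["pixels"][o[1]:o[1]+sz[1],o[0]:o[0]+sz[0]],(400,int(400*sz[1]/sz[0])),interpolation=cv2.INTER_CUBIC))
    cv2.imwrite(f"pics/{name}.png",np.hstack(L)); return T,S
if __name__=="__main__":
    show(); look(sys.argv[1])
E
python3 look.py m2
```

```text
t 2.5 pos [0.5108 0.3922 0.176 ] bed [84.2 -3.  72.8] rpy [ 178.4   29.7 -169.8] F tool [-0.2 -0.4 -0.6] w 49.7 q [ 41.  17. 105. -25.  34. -41.]
```

View pics/m2.png

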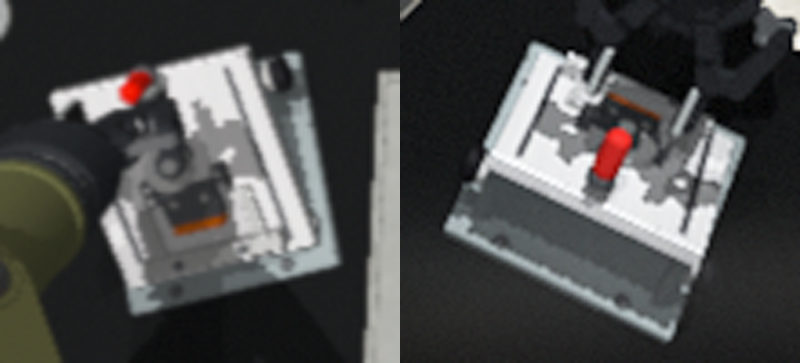

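>>> send_rows(rotation=[[0,0,0],[0,0,0],[0,0,0],[0,0,0]], linear=[[-0.1,0,1.5],[-0.2,0,3],[-0.2,0,4.3],[-0.2,0,4.3]], jaw=[105,105,105,105])

```text
clock: 3.0
position: [0.5346, 0.3964, 0.1408]
tcp_rot: [178.4, 29.8, -170.0]
contact_force: [-0.1, -0.1, 0.1]
gripper_width: 0.587
```

```bash
python3 look.py m3
```

```text
t 3.0 pos [0.5346 0.3964 0.1408] bed [87.6 -4.5 30.2] rpy [ 178.4   29.8 -170. ] F tool [ 0.  -0.1 -0.1] w 49.9 q [ 40.  21. 106. -27.  29. -39.]
```

View pics/m3.png

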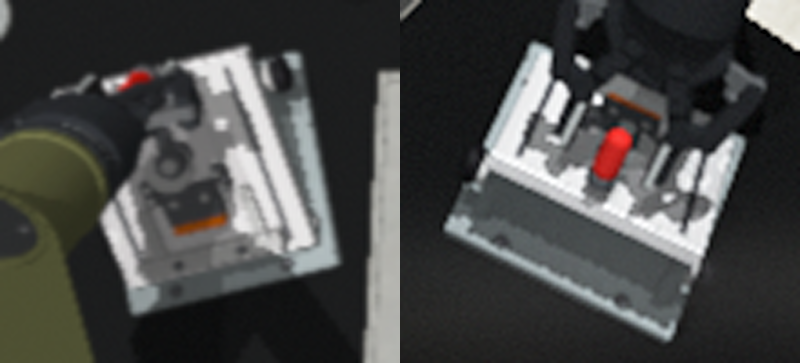

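>>> send_rows(rotation=[[0,0,0],[0,0,0],[0,0,0],[0,0,0],[0,0,0]], linear=[[0,0,0.2],[0,0,0.2],[0,0,0.2],[0,0,0.2],[0,0,0.2]], jaw=[150,185,189,189,189], squeeze=20)

```text
clock: 3.6
position: [0.5355, 0.3974, 0.1416]
tcp_rot: [178.2, 30.0, -170.0]
contact_force: [-0.4, -0.4, 0.6]
gripper_width: 0.255
```

```bash
python3 look.py m4
```

```text
t 3.6 pos [0.5355 0.3974 0.1416] bed [88.9 -3.7 30.4] rpy [ 178.2   30.  -170. ] F tool [ 0.1 -0.3 -0.7] w 21.7 q [ 40.  21. 106. -27.  29. -39.]
```

View pics/m4.png

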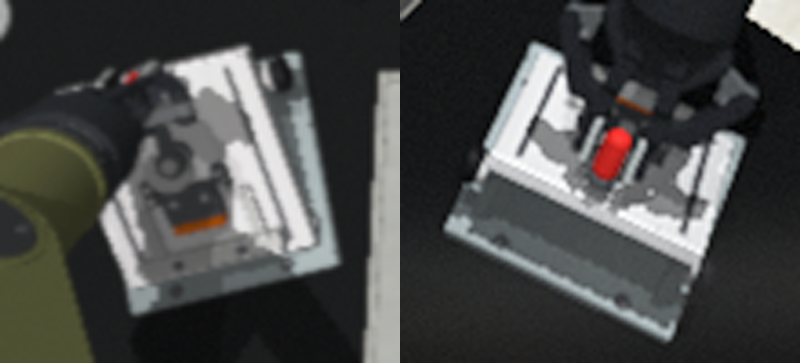

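>>> send_rows(rotation=[[0,0,0.105],[0,0,0.209],[0,0,0.314],[0,0,0.419]], linear=[[0.04,-0.73,0],[0.15,-1.46,0],[0.34,-2.16,0],[0.61,-2.85,0]], jaw=[189,189,189,189])

```text
clock: 4.1
position: [0.5361, 0.3709, 0.1383]
tcp_rot: [164.9, 26.4, 162.7]
contact_force: [-0.0, 7.2, -1.8]
gripper_width: 0.261
```

```bash
python3 look.py m5
```

```text
t 4.1 pos [0.5361 0.3709 0.1383] bed [ 82.4 -29.7  30.3] rpy [164.9  26.4 162.7] F tool [2.8 6.5 2.4] w 22.2 q [ 38.  20. 108. -27.  27. -18.]
```

View pics/m5.png

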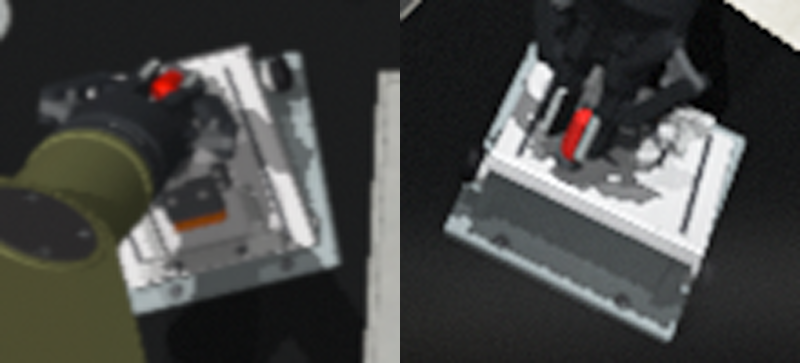

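>>> send_rows(rotation=[[0,0,0.105],[0,0,0.209],[0,0,0.314],[0,0,0.419],[0,0,0.524],[0,0,0.628],[0,0,0.733],[0,0,0.838]], linear=[[0.04,-0.73,0],[0.15,-1.46,0],[0.34,-2.16,0],[0.61,-2.85,0],[0.94,-3.5,0],[1.34,-4.12,0],[1.8,-4.68,0],[2.32,-5.2,0]], jaw=[189,189,189,189,189,189,189,189])

```text
clock: 5.0
position: [0.5117, 0.3275, 0.1191]
tcp_rot: [150.2, 7.3, 116.4]
contact_force: [9.8, -1.4, 3.4]
gripper_width: 0.261
```

```bash
python3 look.py m6
```

```text
t 5.0 pos [0.5117 0.3275 0.1191] bed [ 43.5 -66.2  30.6] rpy [150.2   7.3 116.4] F tool [-6.   8.4  1.8] w 22.2 q [ 35.  18. 115. -32.  20.  34.]
```

View pics/m6.png

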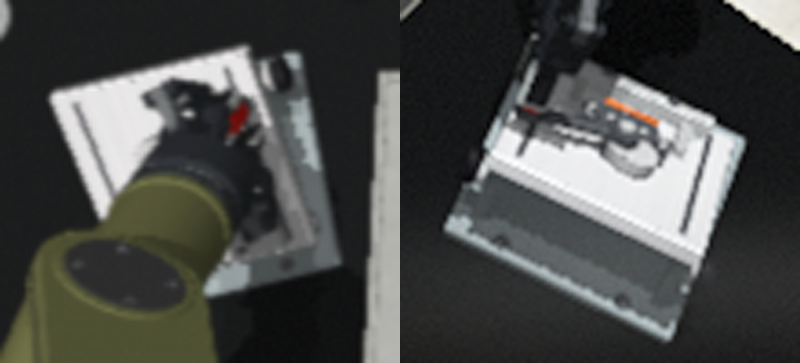

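>>> send_rows(rotation=[[0,0,0.105],[0,0,0.209],[0,0,0.314],[0,0,0.419]], linear=[[0.0,-0.73,0],[0.1,-1.46,0],[0.29,-2.16,0],[0.51,-2.85,0]], jaw=[189,189,189,189])

```text
clock: 5.5
position: [0.4864, 0.317, 0.1035]
tcp_rot: [150.0, -4.6, 95.5]
contact_force: [7.0, -4.7, 4.3]
gripper_width: 0.262
```

```bash
python3 look.py m7
```

```text
t 5.5 pos [0.4864 0.317  0.1035] bed [ 12.3 -70.5  30.6] rpy [150.   -4.6  95.5] F tool [-4.9  8.  -0.8] w 22.3 q [ 36.  19. 119. -39.  18.  67.]
```

View pics/m7.png

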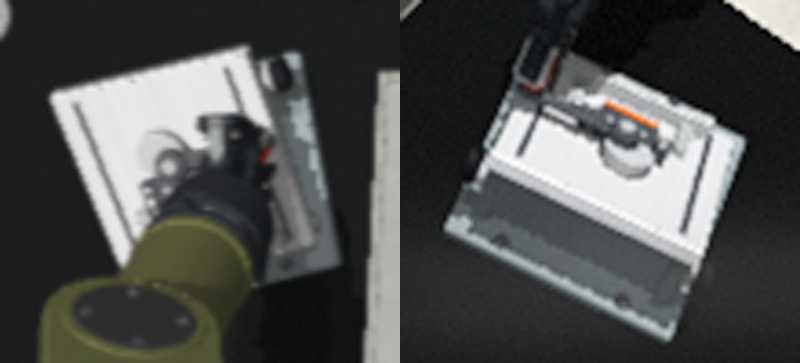

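>>> send_rows(rotation=[[0,0,0.07],[0,0,0.14],[0,0,0.175]], linear=[[0.0,-0.49,0],[0.05,-0.97,0],[0.08,-1.22,0]], jaw=[189,189,189])

```text
clock: 5.9
position: [0.4743, 0.316, 0.0965]
tcp_rot: [151.2, -9.4, 86.7]
contact_force: [4.8, -5.3, 5.5]
gripper_width: 0.263
```

```bash
python3 -c "
from plan import *
show()"
```

```text
t 5.9 pos [0.4743 0.316  0.0965] bed [ -1.6 -68.7  30.5] rpy [151.2  -9.4  86.7] F tool [-4.1  7.5 -3. ] w 22.4 q [ 37.  19. 120. -43.  17.  81.]
```

>>> send_rows(rotation=[[0,0,0.035],[0,0,0.07],[0,0,0.105]], linear=[[0.0,-0.25,0],[0.02,-0.49,0],[0.04,-0.73,0]], jaw=[189,189,189])

```text
clock: 6.2
position: [0.4677, 0.3166, 0.0929]
tcp_rot: [152.2, -12.1, 81.3]
contact_force: [4.5, -7.4, 4.8]
gripper_width: 0.256
```

```bash
python3 -c "
from plan import *
show()"
```

```text
t 6.2 pos [0.4677 0.3166 0.0929] bed [ -8.8 -66.5  30.5] rpy [152.2 -12.1  81.3] F tool [-5.5  7.8 -2.8] w 21.8 q [ 38.  19. 121. -45.  17.  90.]
```

>>> send_rows(rotation=[[0,0,0.035],[0,0,0.07]], linear=[[0.0,-0.25,0],[0.02,-0.49,0]], jaw=[189,189])

```text
clock: 6.4
position: [0.4645, 0.3175, 0.0912]
tcp_rot: [153.0, -13.9, 77.7]
contact_force: [13.0, -12.9, 8.6]
gripper_width: 0.257
```

```bash
python3 -c "
from plan import *
show()"
```

```text
t 6.4 pos [0.4645 0.3175 0.0912] bed [-12.2 -64.9  30.5] rpy [153.  -13.9  77.7] F tool [-7.4 18.6 -2.5] w 21.8 q [ 38.  19. 121. -47.  17.  97.]
```

>>> send_rows(rotation=[[0,0,0],[0,0,0],[0,0,0],[0,0,0],[0,0,0],[0,0,0],[0,0,0]], linear=[[0,0.25,0],[0,0.25,0],[0,0.25,0],[0,0.25,-3],[0,0.25,-7],[0,0.25,-11],[0,0.25,-12]], jaw=[189,150,105,105,105,105,105])

```text
clock: 7.1
position: [0.4047, 0.3052, 0.1975]
tcp_rot: [153.1, -14.3, 77.9]
contact_force: [0.2, 0.2, -0.7]
gripper_width: 0.592
```

```bash
python3 look.py m8
```

```text
t 7.1 pos [0.4047 0.3052 0.1975] bed [-11.9 -62.9 153.1] rpy [153.1 -14.3  77.9] F tool [ 0.1 -0.2  0.7] w 50.4 q [ 42.   4. 118. -26.  33.  77.]
```

View pics/m8.png

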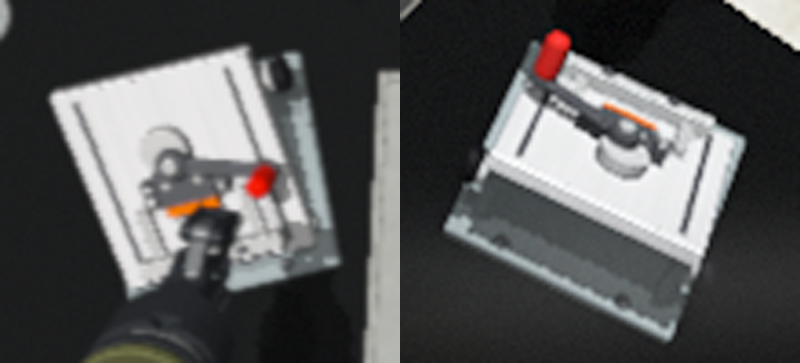

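```bash
cat >> plan.py <<'E'
def down(yawdeg): return Ro.from_euler("xyz",[180,0,yawdeg],degrees=True).as_matrix()
E
python3 - <<'E'
from plan import *
R=down(6)
for P in ([.405,.30,.36],[.43,.05,.36],[.431,-.19,.30]): print(rel(np.array(P),R))
E
```

```text
([0.249, -0.5, 1.166], [3.52, 7.3, -14.25])
([0.249, -0.5, 1.166], [-19.66, 16.83, -16.01])
([0.249, -0.5, 1.166], [-43.86, 21.39, -13.64])
```

>>> send_rows(rotation=[[0,0,0],[0.249,-0.5,1.166],[0.249,-0.5,1.166],[0.249,-0.5,1.166],[0.249,-0.5,1.166],[0.249,-0.5,1.166],[0.249,-0.5,1.166],[0.249,-0.5,1.166]], linear=[[3.5,7.3,-14.2],[3.5,7.3,-14.2],[3.5,7.3,-14.2],[3.5,7.3,-14.2],[-19.7,16.8,-16],[-19.7,16.8,-16],[-19.7,16.8,-16],[-19.7,16.8,-16]], jaw=[105,105,105,105,105,105,105,105])

```text
clock: 8.0
position: [0.4257, 0.0986, 0.3566]
tcp_rot: [176.7, -4.7, 18.4]
contact_force: [0.8, -0.1, 0.6]
gripper_width: 0.592
```

```bash
python3 - <<'E'
from plan import *
show()
R=down(6)
for P in ([.431,-.19,.36],[.431,-.19,.25]): print(rel(np.array(P),R))
E
```

```text
t 8.0 pos [0.4257 0.0986 0.3566] bed [  43.6 -268.7  304.8] rpy [176.7  -4.7  18.4] F tool [ 0.8  0.3 -0.5] w 50.4 q [10. -1. 92. -3. 84. 82.]
([0.049, -0.087, 0.214], [-8.56, 27.56, 0.56])
([0.049, -0.087, 0.214], [-9.45, 26.93, 11.51])
```

>>> send_rows(rotation=[[0.049,-0.087,0.214],[0.049,-0.087,0.214],[0.049,-0.087,0.214],[0.049,-0.087,0.214],[0.049,-0.087,0.214],[0.049,-0.087,0.214],[0.049,-0.087,0.214],[0.049,-0.087,0.214]], linear=[[-8.6,27.6,0.6],[-8.6,27.6,0.6],[-8.6,27.6,0.6],[-8.6,27.6,0.6],[-8.6,27.6,0.6],[-8.6,27.6,0.6],[-9,27.2,6],[-9.4,26.9,10.5]], jaw=[105,105,105,105,105,105,105,105])

```text
clock: 8.8
position: [0.4328, -0.1906, 0.2594]
tcp_rot: [179.9, -0.3, 6.1]
contact_force: [0.6, -0.5, -0.9]
gripper_width: 0.592
```

```bash
python3 - <<'E'
from plan import *
from look import look
show()
T,S=look("m9")
cv2.imwrite("pics/m9s.png",cv2.resize(S["pixels"][150:270,220:380],(800,600),interpolation=cv2.INTER_CUBIC))
import pickle; pickle.dump((T,S),open("cams1.pkl","wb"))
a=red(T,(95,225,175,300));b=red(S,(430,300,500,375))
X=tri((T,S),(a.mean(0),b.mean(0)));print(len(a),len(b),w2b(X))
def res(p): 
    X=b2w([p[0],p[1],40]); return np.r_[(proj(T,X)-a.mean(0))[0],(proj(S,X)-b.mean(0))[0]]
r=least_squares(res,[50,0]);print("knob bed",r.x,r.fun)
for p,w in((T,(110,260,160,300)),(S,(455,315,495,345))):
    im=p["pixels"].astype(int);m=(im[...,2]>150)&(im[...,1]>60)&(im[...,1]<160)&(im[...,0]<60)
    k=np.argwhere(m)[:,::-1];k=k[(k[:,0]>w[0])&(k[:,0]<w[2])&(k[:,1]>w[1])&(k[:,1]<w[3])];print("orange",len(k),k.mean(0))
E
```

```text
t 8.8 pos [ 0.4328 -0.1906  0.2594] bed [ -57.4 -551.6  250.9] rpy [179.9  -0.3   6.1] F tool [0.6 0.6 1. ] w 50.3 q [-29.   8.  95.   0.  76.  55.]
47 88 [ -8.42798952 -64.5529241   38.64658399]
knob bed [ -7.59378339 -64.68247588] [-0.73795428  0.29573187 -0.66392253 -0.28315319]
orange 29 [138.20689655 281.4137931 ]
orange 4 [473.25 336.75]
```

View pics/m9.png

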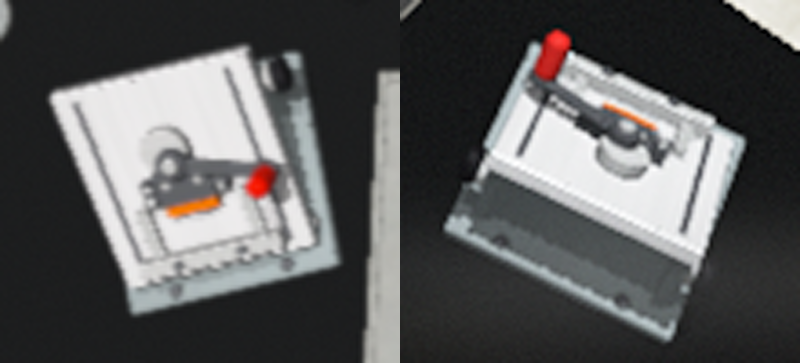

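View pics/m9s.png

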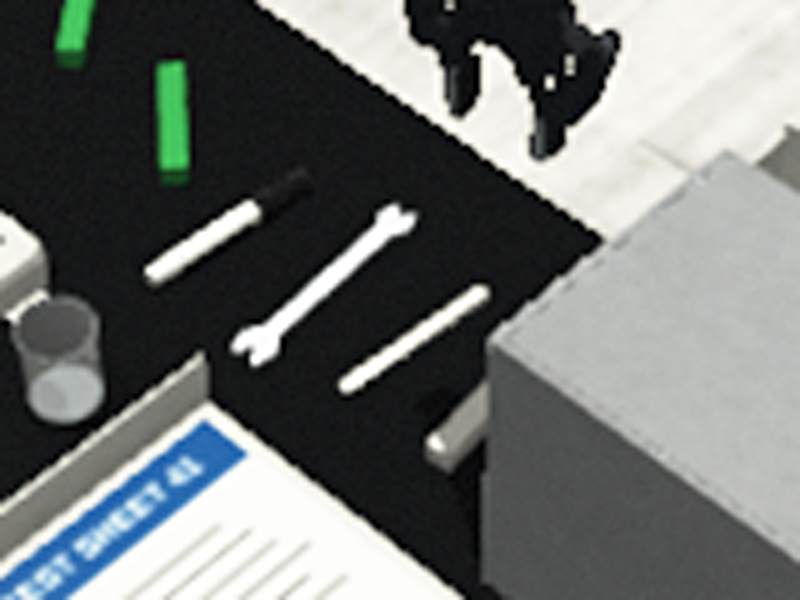

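```bash
python3 - <<'E'
from plan import *
import pickle
T,S=pickle.load(open("cams1.pkl","rb"))
from scipy.ndimage import map_coordinates
for nm,p in (("T",T),("S",S)):
    C=-np.array(p["R"]).T@np.array(p["t"]); d=RB.T@(C-b2w([-45,0,0])); print(nm,"cam",C.round(3),"dir bed",(d/d[2]).round(2))
    z=14.3
    xs=np.arange(-90,-10,1.)
    for ys in (np.linspace(-15,13,29),np.concatenate([np.linspace(-48,-26,15),np.linspace(24,48,15)])):
        rows=[]
        for x in xs:
            uv=proj(p,np.array([b2w([x,y,z]) for y in ys]))
            rows.append([map_coordinates(p["pixels"][...,c].astype(float),[uv[:,1],uv[:,0]],order=1).mean() for c in range(3)])
        rows=np.array(rows)
        print(nm,"B",dict(zip(xs.astype(int).tolist(),rows[:,0].astype(int).tolist())))
        if len(ys)==29: print("R",rows[:,2].astype(int).tolist())
E
```

```text
T cam [ 0.333 -0.132  1.329] dir bed [ 0.37 -0.39  1.  ]
T B {-90: 187, -89: 184, -88: 180, -87: 175, -86: 170, -85: 167, -84: 163, -83: 159, -82: 154, -81: 147, -80: 143, -79: 143, -78: 146, -77: 151, -76: 160, -75: 174, -74: 188, -73: 197, -72: 203, -71: 206, -70: 208, -69: 208, -68: 208, -67: 207, -66: 207, -65: 206, -64: 205, -63: 199, -62: 190, -61: 180, -60: 174, -59: 174, -58: 179, -57: 191, -56: 205, -55: 217, -54: 224, -53: 228, -52: 230, -51: 232, -50: 232, -49: 232, -48: 233, -47: 233, -46: 233, -45: 233, -44: 233, -43: 233, -42: 233, -41: 233, -40: 233, -39: 233, -38: 231, -37: 229, -36: 225, -35: 220, -34: 212, -33: 201, -32: 182, -31: 157, -30: 129, -29: 99, -28: 68, -27: 39, -26: 17, -25: 5, -24: 4, -23: 12, -22: 33, -21: 58, -20: 79, -19: 91, -18: 97, -17: 100, -16: 102, -15: 102, -14: 103, -13: 103, -12: 103, -11: 103}
R [174, 171, 168, 163, 159, 155, 152, 149, 145, 139, 136, 139, 144, 150, 160, 175, 189, 199, 204, 208, 210, 210, 210, 209, 209, 208, 206, 201, 192, 182, 176, 175, 181, 193, 206, 218, 225, 229, 231, 233, 233, 234, 234, 234, 234, 234, 234, 234, 234, 234,
[... 2266 characters left out ...]
: 26, -80: 34, -79: 43, -78: 56, -77: 71, -76: 88, -75: 104, -74: 120, -73: 135, -72: 149, -71: 162, -70: 174, -69: 185, -68: 194, -67: 202, -66: 209, -65: 214, -64: 216, -63: 218, -62: 219, -61: 218, -60: 216, -59: 212, -58: 207, -57: 201, -56: 194, -55: 187, -54: 182, -53: 178, -52: 177, -51: 176, -50: 177, -49: 178, -48: 179, -47: 180, -46: 181, -45: 181, -44: 182, -43: 182, -42: 182, -41: 183, -40: 184, -39: 186, -38: 188, -37: 192, -36: 196, -35: 200, -34: 204, -33: 209, -32: 212, -31: 215, -30: 218, -29: 220, -28: 221, -27: 222, -26: 222, -25: 221, -24: 220, -23: 219, -22: 217, -21: 214, -20: 210, -19: 205, -18: 200, -17: 193, -16: 185, -15: 177, -14: 169, -13: 161, -12: 153, -11: 147}
```

>>> send_rows(rotation=[[0,0,0],[0,0,0],[0,0,0],[0,0,0],[0,0,0],[0,0,0]], linear=[[-0.1,0,4.5],[-0.1,0,9],[-0.1,0,13.5],[-0.1,0,17],[-0.1,0,19.5],[-0.1,0,19.5]], jaw=[105,105,105,105,105,105])

```text
clock: 9.5
position: [0.4312, -0.1871, 0.0645]
tcp_rot: [-179.8, 0.0, 6.3]
contact_force: [-0.9, 0.8, 0.3]
gripper_width: 0.591
```

```bash
python3 - <<'E'
from plan import *
show()
T=arm.get_image("top")
cv2.imwrite("pics/m10.png",cv2.resize(T["pixels"][225:345,290:430],(700,600),interpolation=cv2.INTER_CUBIC))
print(rel(np.array([.4315,-.190,.009]),down(6)))
E
```

```text
t 9.5 pos [ 0.4312 -0.1871  0.0645] bed [-155.5 -547.8   82.4] rpy [-179.8    0.     6.3] F tool [-0.8 -0.9 -0.3] w 50.2 q [-29.  21. 111.   0.  48.  55.]
([-0.001, -0.002, 0.006], [-0.12, 0.23, 5.71])
```

View pics/m10.png

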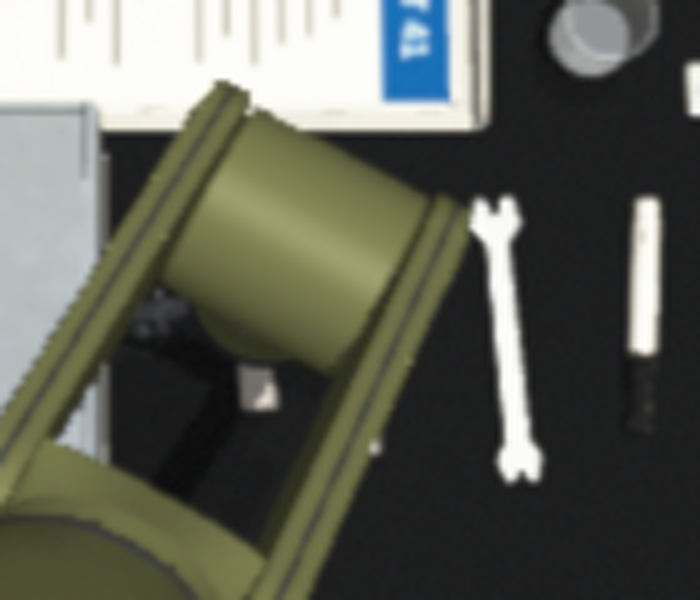

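```bash
python3 - <<'E'
from plan import *
s=arm.state(); print(s["joint_positions"],s["position"])
S=arm.get_image("side")
cv2.imwrite("pics/m11.png",cv2.resize(S["pixels"][100:340,220:500],(800,686),interpolation=cv2.INTER_CUBIC)[:600])
E
```

```text
[-28.69933063  20.90178181 110.83312395   0.16155234  48.19052715
  54.85127585] [ 0.4323058  -0.1876743   0.06614412]
```

View pics/m11.png

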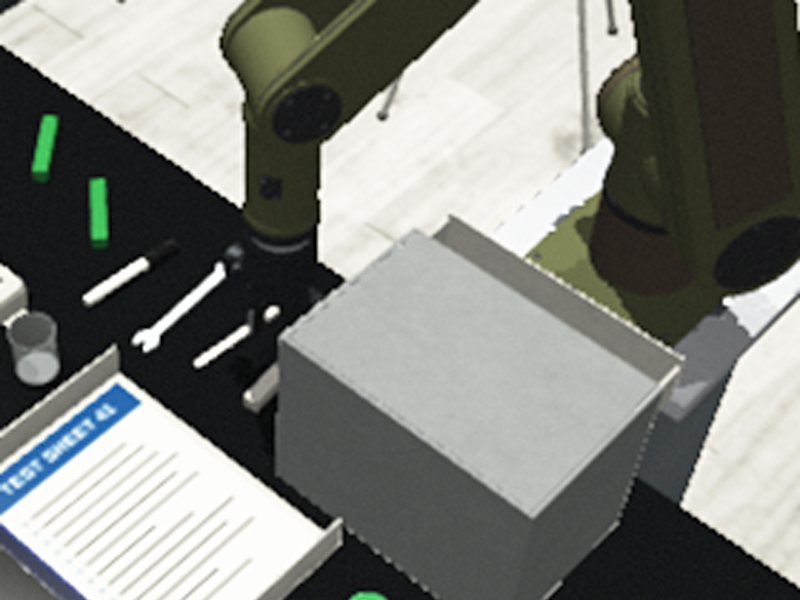

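>>> send_rows(rotation=[[0,0,0],[0,0,0],[0,0,0],[0,0,0]], linear=[[0,0.1,2.5],[0,0.2,4.5],[0,0.2,5.4],[0,0.2,5.4]], jaw=[105,105,105,105])

```text
clock: 10.0
position: [0.4329, -0.1897, 0.0132]
tcp_rot: [180.0, -0.3, 6.3]
contact_force: [0.2, 0.5, -0.2]
gripper_width: 0.586
```

```bash
python3 - <<'E'
from plan import *
show(); zs=[]
for i in range(3): arm.get_image("top"); zs.append(arm.state()["position"][2])
print(zs)
E
```

```text
t 10.0 pos [ 0.4329 -0.1897  0.0132] bed [-180.2 -550.7   37.5] rpy [180.   -0.3   6.3] F tool [ 0.2 -0.5  0.2] w 49.8 q [-29.  26. 114.   0.  40.  55.]
[np.float64(0.013680207932405538), np.float64(0.01393707644492232), np.float64(0.01400279707786297)]
```

>>> send_rows(rotation=[[0,0,0],[0,0,0],[0,0,0],[0,0,0],[0,0,0],[0,0,0],[0,0,0],[0,0,0]], linear=[[-0.1,0,0.3],[-0.1,0,0.55],[-0.1,0,0.55],[-0.1,0,0.55],[-0.1,0,0.55],[-0.1,0,0.55],[-0.1,0,0.55],[-0.1,0,0.55]], jaw=[105,105,150,190,220,220,220,220], squeeze=50)

```text
clock: 10.95
position: [0.4311, -0.1893, 0.0075]
tcp_rot: [-180.0, -0.3, 6.3]
contact_force: [-0.7, 1.2, 4.7]
gripper_width: 0.195
```

```bash
python3 - <<'E'
from plan import *
show()
E
```

```text
t 10.95 pos [ 0.4311 -0.1893  0.0075] bed [-184.5 -549.9   33.3] rpy [-180.    -0.3    6.3] F tool [-0.6 -1.3 -4.7] w 16.6 q [-29.  27. 114.   0.  39.  55.]
```

>>> send_rows(rotation=[[0,0,0],[0,0,0],[0,0,0],[0,0,0],[0,0,0],[0,0,0],[0,0,0],[0,0,0]], linear=[[0,0,-1],[0,0,-4],[0,0,-8],[0,0,-13],[0,0,-18],[0,0,-23],[0,0,-28],[0,0,-31]], jaw=[220,220,220,220,220,220,220,220])

```text
clock: 11.75
position: [0.4303, -0.1898, 0.3216]
tcp_rot: [179.8, -0.5, 6.3]
contact_force: [1.4, -0.4, -3.2]
gripper_width: 0.192
```

```bash
python3 - <<'E'
from plan import *
show()
S=arm.get_image("side")
T=arm.get_image("top")
cv2.imwrite("pics/m12.png",np.hstack([cv2.resize(S["pixels"][50:270,200:420],(400,400)),cv2.resize(T["pixels"][200:360,270:430],(400,400))]))
E
```

```text
t 11.75 pos [ 0.4303 -0.1898  0.3216] bed [ -28.3 -550.2  305.8] rpy [179.8  -0.5   6.3] F tool [1.3 0.5 3.2] w 16.3 q [-29.   5.  90.   0.  85.  55.]
```

View pics/m12.png

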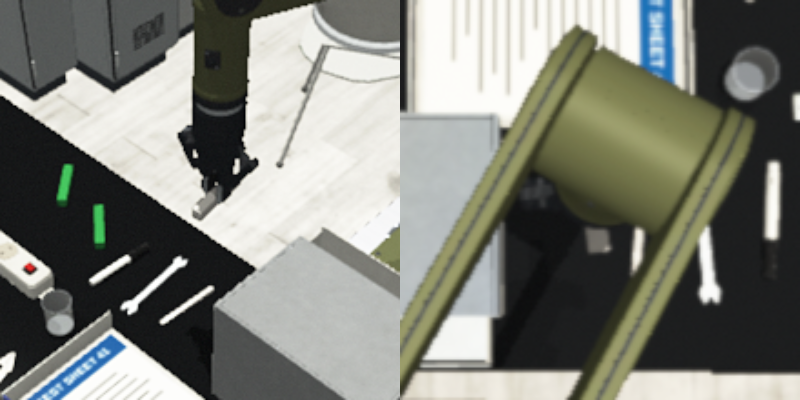

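```bash
python3 - <<'E'
from plan import *
import pickle
T,S=pickle.load(open("cams1.pkl","rb"))
def inv(p,uv,z):
    return least_squares(lambda v:(proj(p,b2w([v[0],v[1],z]))-uv)[0],[0,0]).x
for p,w,n in((T,(110,260,160,300),"T"),(S,(450,310,500,350),"S")):
    im=cv2.cvtColor(p["pixels"],cv2.COLOR_BGR2HSV);m=(im[...,0]>5)&(im[...,0]<20)&(im[...,1]>120)&(im[...,2]>100)
    k=np.argwhere(m)[:,::-1];k=k[(k[:,0]>w[0])&(k[:,0]<w[2])&(k[:,1]>w[1])&(k[:,1]<w[3])]
    print(n,len(k),k.mean(0),[inv(p,k.mean(0),z).round(1) for z in (14,)], "range", [inv(p,u,14).round(1) for u in (k[k[:,0].argmin()],k[k[:,0].argmax()])])
RT=RB@np.c_[[0,1,0],[1,0,0],[0,0,-1]]
print(rel(np.array([.43,-.19,.38]),down(50)),rel(np.array([.43,.05,.38]),down(80)))
for P in (b2w([-50,0,150]),b2w([-50,0,60])): print(P)
E
```

```text
T 42 [137.76190476 281.45238095] [array([-24.5,  -1.6])] range [array([-21.5,  16.6]), array([-21.7, -20.4])]
S 21 [473.         336.76190476] [array([-21.5,   3.2])] range [array([-18.9, -15.4]), array([-24.4,  19. ])]
([0.011, -0.01, -0.762], [-0.11, -0.06, -5.76]) ([0.014, -0.007, -1.286], [2.54, -23.91, -5.87])
[0.35946478 0.35904193 0.17578651]
[0.40322521 0.36953117 0.09784422]
```

>>> send_rows(rotation=[[0,0,-0.15],[0,0,-0.3],[0,0,-0.45],[0,0,-0.6],[0,0,-0.75],[0,0,-0.9],[0,0,-1.05],[0,0,-1.2]], linear=[[0,0,-4],[0,0,-5.8],[0.5,-4,-5.8],[1,-8,-5.8],[1.5,-12,-5.8],[2,-16,-5.8],[2.5,-20,-5.8],[2.5,-24,-5.8]], jaw=[220,220,220,220,220,220,220,220])

```text
clock: 12.65
position: [0.4268, 0.0533, 0.373]
tcp_rot: [180.0, -0.0, 75.4]
contact_force: [0.5, -0.2, -2.8]
gripper_width: 0.19
```

```bash
python3 - <<'E'
from plan import *
show()
RT=RB@np.c_[[0,1,0],[1,0,0],[0,0,-1]]
for P in ([.40,.25,.38],[.36,.359,.30],b2w([-50,0,150])): print(rel(np.array(P),RT))
E
```

```text
t 12.65 pos [0.4268 0.0533 0.373 ] bed [  43.6 -313.   323.7] rpy [180.   -0.   75.4] F tool [-0.1  0.6  2.8] w 16.2 q [ 1.  1. 87.  0. 92. 16.]
([-0.513, 0.128, -0.479], [18.36, -7.54, -0.69])
([-0.513, 0.128, -0.479], [27.9, -14.16, 7.32])
([-0.513, 0.128, -0.479], [27.88, -14.22, 19.74])
```

>>> send_rows(rotation=[[-0.1,0.02,-0.1],[-0.2,0.05,-0.2],[-0.3,0.08,-0.3],[-0.4,0.1,-0.38],[-0.513,0.128,-0.479],[-0.513,0.128,-0.479],[-0.513,0.128,-0.479],[-0.513,0.128,-0.479]], linear=[[4.5,-1.9,-0.7],[9,-3.8,-0.7],[13.5,-5.6,-0.7],[18.4,-7.5,-0.7],[22,-10,2],[25,-12,4],[27.9,-14.2,7.3],[27.9,-14.2,7.3]], jaw=[220,220,220,220,220,220,220,220])

```text
clock: 13.45
position: [0.3574, 0.3583, 0.294]
tcp_rot: [150.5, 0.4, 103.5]
contact_force: [-0.2, -0.3, -3.2]
gripper_width: 0.193
```

```bash
python3 - <<'E'
from plan import *
show()
RT=RB@np.c_[[0,1,0],[1,0,0],[0,0,-1]]
for P in (b2w([-50,0,100]),): print(rel(np.array(P),RT))
E
```

```text
t 13.45 pos [0.3574 0.3583 0.294 ] bed [ 7.200e+00 -2.000e-01  2.535e+02] rpy [150.5   0.4 103.5] F tool [-0.2 -1.8  2.6] w 16.4 q [ 54.  -1. 107. -24.  53.  51.]
([-0.008, 0.006, 0.004], [0.14, -5.6, 15.4])
```

>>> send_rows(rotation=[[0,0,0],[-0.008,0.006,0.004],[-0.008,0.006,0.004],[-0.008,0.006,0.004],[-0.008,0.006,0.004]], linear=[[0.1,-3,3],[0.1,-5.6,7],[0.1,-5.6,11],[0.1,-5.6,15.4],[0.1,-5.6,15.4]], jaw=[220,220,220,220,220])

```text
clock: 13.95
position: [0.3903, 0.3619, 0.1337]
tcp_rot: [149.9, 0.1, 103.0]
contact_force: [-0.3, -1.0, -3.1]
gripper_width: 0.189
```

```bash
python3 look.py m13
```

```text
t 13.95 pos [0.3903 0.3619 0.1337] bed [-44.5  -4.4  98.3] rpy [1.499e+02 1.000e-01 1.030e+02] F tool [-0.9 -2.   2.4] w 16.1 q [ 51.  14. 120. -41.  28.  71.]
```

View pics/m13.png

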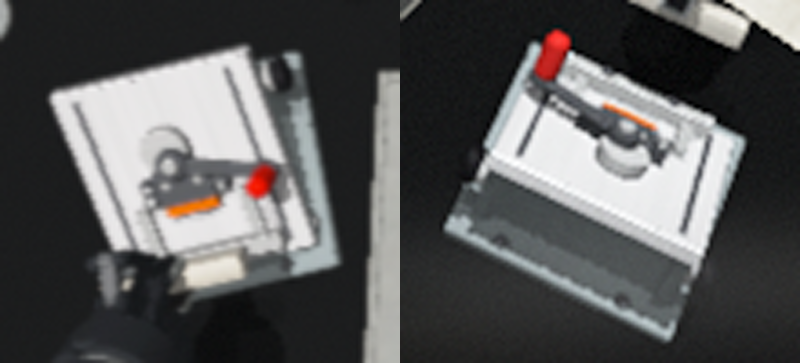

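```bash
cat > ov.py <<'E'
from plan import *
import sys
def box(c,R,dims=(.018,.1,.018)):
    return np.array([c+R@(np.array([i,j,k])*np.array(dims)/2) for i in(-1,1) for j in(-1,1) for k in(-1,1)])
E_=[(0,1),(0,2),(0,4),(3,1),(3,2),(3,7),(5,1),(5,4),(5,7),(6,2),(6,4),(6,7)]
def ov(name,ot=(100,260),os_=(430,270),sz=(80,60)):
    p0,R0,s=cur(); show()
    c=p0-R0[:,2]*.0015; RBar=np.c_[R0[:,1],R0[:,0],-R0[:,2]]
    L=[]
    for cam,o in(("top",ot),("side",os_)):
        p=arm.get_image(cam); k=400/sz[0]*1.0
        im=cv2.resize(p["pixels"][o[1]:o[1]+sz[1],o[0]:o[0]+sz[0]],None,fx=k,fy=k,interpolation=cv2.INTER_CUBIC); im2=im.copy()
        uv=((proj(p,box(c,RBar))-o+.5)*k).astype(int)
        for a,b in E_: cv2.line(im2,tuple(map(int,uv[a])),tuple(map(int,uv[b])),(0,255,0),1)
        L.append(np.vstack([im,im2]))
    cv2.imwrite(f"pics/{name}.png",np.hstack(L))
if __name__=="__main__": ov(sys.argv[1],*eval(sys.argv[2]) if len(sys.argv)>2 else ())
E
python3 ov.py m14
```

```text
t 14.05 pos [0.3907 0.3633 0.1386] bed [-41.5  -3.1 102.2] rpy [ 1.496e+02 -1.000e-01  1.030e+02] F tool [-0.2 -0.9  1.7] w 16.1 q [ 51.  13. 120. -41.  28.  71.]
```

View pics/m14.png

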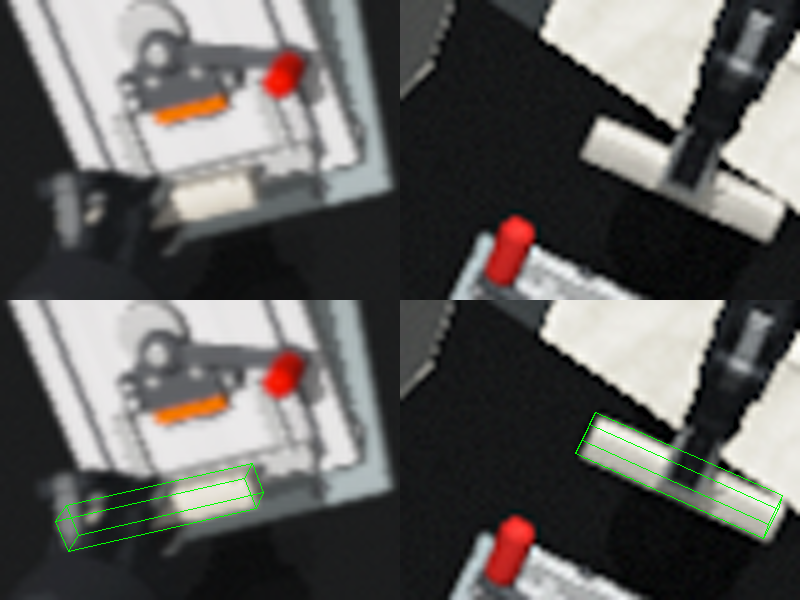

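```bash
python3 - <<'E'
from plan import *
show()
print(arm.state()["joint_positions"].round(1))
print(rel(b2w([-50,0,100]),RB@np.c_[[0,1,0],[1,0,0],[0,0,-1]]))
E
```

```text
t 14.15 pos [0.3912 0.365  0.1418] bed [-39.1  -1.6 104.4] rpy [149.3  -0.4 103.1] F tool [ 0.2 -1.8  2.8] w 16.1 q [ 51.  13. 119. -41.  28.  71.]
[ 50.7  12.9 119.5 -40.5  28.2  70.7]
([0.013, -0.002, -0.009], [0.15, -1.1, 0.43])
```

>>> send_rows(rotation=[[0,0,0],[0,0,0]], linear=[[0,0,0],[0,0,0]], jaw=[220,220])

```text
clock: 14.35
position: [0.3912, 0.3659, 0.1431]
tcp_rot: [149.1, -0.5, 103.2]
contact_force: [-0.2, -0.2, -3.2]
gripper_width: 0.192
```

```bash
python3 - <<'E'
from plan import *
show()
E
```

```text
t 14.35 pos [0.3912 0.3659 0.1431] bed [-38.2  -0.7 105.4] rpy [149.1  -0.5 103.2] F tool [-0.2 -1.9  2.6] w 16.3 q [ 51.  13. 119. -41.  28.  71.]
```

```bash
python3 - <<'E'
from plan import *
show()
print(rel(b2w([-50,0,60]),RB@np.c_[[0,1,0],[1,0,0],[0,0,-1]]))
E
```

```text
t 14.35 pos [0.3912 0.3659 0.1431] bed [-38.2  -0.7 105.4] rpy [149.1  -0.5 103.2] F tool [-0.2 -1.9  2.6] w 16.3 q [ 51.  13. 119. -41.  28.  71.]
([0.015, -0.005, -0.009], [0.04, -1.25, 4.52])
```

>>> send_rows(rotation=[[0.015,0,-0.009],[0.015,0,-0.009],[0.015,0,-0.009],[0.015,0,-0.009]], linear=[[0,-0.4,1.5],[0,-0.8,3],[0,-1.2,4.5],[0,-1.2,4.5]], jaw=[220,220,220,220])

```text
clock: 14.75
position: [0.4032, 0.368, 0.0943]
tcp_rot: [150.3, 0.0, 103.6]
contact_force: [-0.3, -1.6, -2.8]
gripper_width: 0.191
```

```bash
python3 - <<'E'
from plan import *
show()
for i in range(4): arm.get_image("top")
show()
E
```

```text
t 14.75 pos [0.4032 0.368  0.0943] bed [-52.1  -1.5  57.1] rpy [150.3   0.  103.6] F tool [-1.4 -2.   2.1] w 16.2 q [ 49.  19. 121. -48.  23.  78.]
t 14.95 pos [0.4036 0.3689 0.0967] bed [-50.4  -0.7  58.9] rpy [ 1.501e+02 -1.000e-01  1.036e+02] F tool [-0.7 -1.6  3.2] w 16.5 q [ 49.  18. 121. -48.  23.  78.]
```

```bash
python3 ov.py m15 "((100,255),(440,285))"
```

```text
t 14.95 pos [0.4036 0.3689 0.0967] bed [-50.4  -0.7  58.9] rpy [ 1.501e+02 -1.000e-01  1.036e+02] F tool [-0.7 -1.6  3.2] w 16.5 q [ 49.  18. 121. -48.  23.  78.]
```

View pics/m15.png

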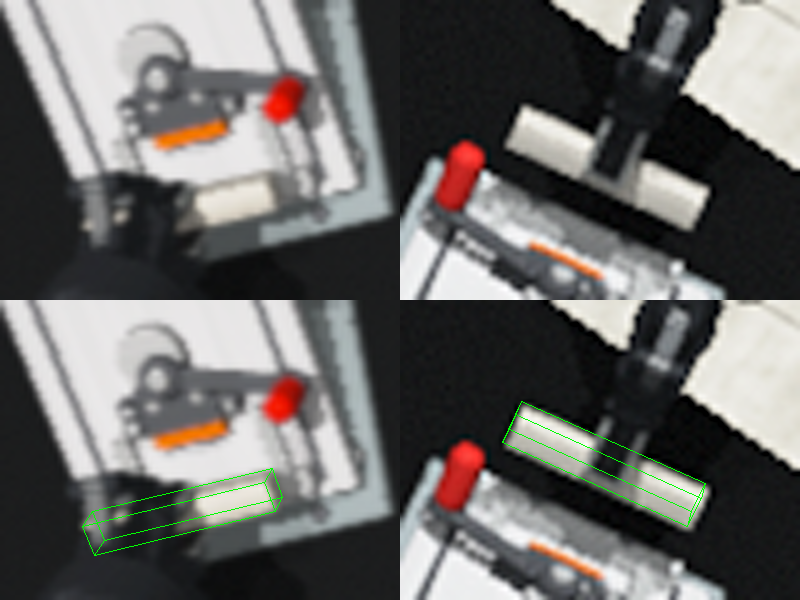

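>>> send_rows(rotation=[[0,0,0],[0,0,0],[0,0,0],[0,0,0],[0,0,0]], linear=[[0,0.1,1.5],[0.05,0.1,2.7],[0.05,0.1,3.5],[0.05,0.1,3.5],[0.05,0.1,3.5]], jaw=[220,220,220,220,220])

```text
clock: 15.55
position: [0.4211, 0.3736, 0.0668]
tcp_rot: [150.1, -0.1, 103.6]
contact_force: [0.3, -0.5, -3.0]
gripper_width: 0.194
```

```bash
python3 ov.py m16 "((100,255),(440,285))"
```

```text
t 15.55 pos [0.4211 0.3736 0.0668] bed [-49.7  -0.2  23.9] rpy [ 1.501e+02 -1.000e-01  1.036e+02] F tool [-0.6 -1.3  2.7] w 16.5 q [ 48.  23. 121. -57.  19.  86.]
```

View pics/m16.png

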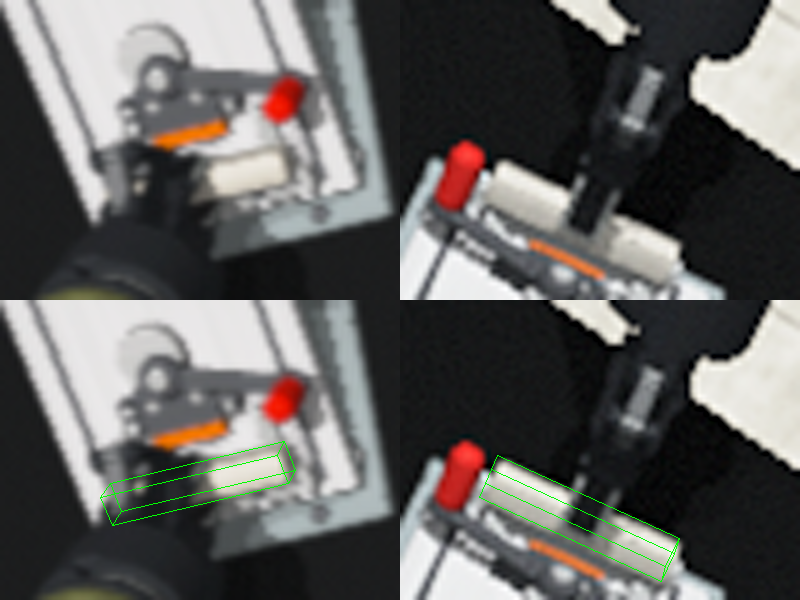

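>>> send_rows(rotation=[[0,0,0],[0,0,0],[0,0,0],[0,0,0]], linear=[[0,0,0.3],[0,0,0.5],[0,0,0.6],[0,0,0.6]], jaw=[220,220,220,220])

```text
clock: 16.05
position: [0.424, 0.3742, 0.061]
tcp_rot: [150.2, -0.1, 103.6]
contact_force: [-0.2, 1.2, -2.9]
gripper_width: 0.194
```

```bash
python3 -c "
from plan import *
show()"
```

```text
t 16.05 pos [0.424  0.3742 0.061 ] bed [-50.   -0.3  17.5] rpy [ 1.502e+02 -1.000e-01  1.036e+02] F tool [ 1.2 -1.3  2.5] w 16.5 q [ 48.  23. 121. -59.  19.  88.]
```

>>> send_rows(rotation=[[0,0,0],[0,0,0],[0,0,0]], linear=[[0,0,0.1],[0,0,0.2],[0,0,0.2]], jaw=[220,220,220])

```text
clock: 16.35
position: [0.4245, 0.3742, 0.0602]
tcp_rot: [150.1, -0.1, 103.6]
contact_force: [-4.6, -1.9, 6.6]
gripper_width: 0.194
```

```bash
python3 -c "
from plan import *
show()"
```

```text
t 16.35 pos [0.4245 0.3742 0.0602] bed [-50.   -0.4  16.5] rpy [ 1.501e+02 -1.000e-01  1.036e+02] F tool [-0.7 -1.  -8.2] w 16.5 q [ 48.  23. 121. -60.  19.  89.]
```

>>> send_rows(rotation=[[0,0,0],[0,0,0],[0,0,0],[0,0,0]], linear=[[0,0,-0.05],[0,-0.1,-0.05],[0,-0.2,-0.05],[0,-0.2,-0.05]], jaw=[220,220,220,220])

```text
clock: 16.75
position: [0.4241, 0.3743, 0.06]
tcp_rot: [150.0, -0.1, 103.6]
contact_force: [-1.4, -2.5, 6.6]
gripper_width: 0.196
```

```bash
python3 -c "
from plan import *
show()"
```

```text
t 16.75 pos [0.4241 0.3743 0.06  ] bed [-50.4  -0.2  16.5] rpy [ 1.500e+02 -1.000e-01  1.036e+02] F tool [-2.1  1.6 -6.7] w 16.7 q [ 48.  24. 121. -60.  19.  89.]
```

>>> send_rows(rotation=[[0,0,0],[0,0,0],[0,0,0]], linear=[[0,-0.1,-0.05],[0,-0.2,-0.05],[0,-0.2,-0.05]], jaw=[220,220,220])

```text
clock: 17.05
position: [0.4219, 0.3741, 0.0589]
tcp_rot: [150.1, -0.1, 103.6]
contact_force: [1.9, -0.6, 3.2]
gripper_width: 0.195
```

```bash
python3 -c "
from plan import *
show()"
```

```text
t 17.05 pos [0.4219 0.3741 0.0589] bed [-52.9   0.1  16.6] rpy [ 1.501e+02 -1.000e-01  1.036e+02] F tool [-1.1  3.1 -1.9] w 16.6 q [ 48.  24. 122. -61.  19.  90.]
```

>>> send_rows(rotation=[[0,0,0],[0,0,0],[0,0,0]], linear=[[0,-0.1,0],[0,-0.2,0],[0,-0.2,0]], jaw=[220,220,220])

```text
clock: 17.35
position: [0.4217, 0.3741, 0.0588]
tcp_rot: [149.9, -0.1, 103.6]
contact_force: [7.9, -1.8, 5.1]
gripper_width: 0.195
```

```bash
python3 -c "
from plan import *
show()"
```

```text
t 17.35 pos [0.4217 0.3741 0.0588] bed [-53.    0.1  16.7] rpy [ 1.499e+02 -1.000e-01  1.036e+02] F tool [-3.6  8.9 -0.8] w 16.6 q [ 48.  24. 122. -62.  19.  91.]
```

>>> send_rows(rotation=[[0,0,0],[0,0,0],[0,0,0],[0,0,0],[0,0,0],[0,0,0]], linear=[[0,0.05,0.1],[0,0.1,0.1],[0,0.1,0.1],[0,0.1,0.1],[0,0.1,0],[0,0.1,0]], jaw=[220,200,180,160,140,140])

```text
clock: 17.95
position: [0.4197, 0.373, 0.0574]
tcp_rot: [150.2, -0.1, 103.6]
contact_force: [0.0, 0.8, -0.2]
gripper_width: 0.451
```

```bash
python3 ov.py m17 "((100,255),(440,285))"
```

```text
t 17.95 pos [0.4197 0.373  0.0574] bed [-55.7  -0.5  16.5] rpy [ 1.502e+02 -1.000e-01  1.036e+02] F tool [0.8 0.1 0.3] w 38.3 q [ 48.  24. 122. -61.  19.  90.]
```

View pics/m17.png

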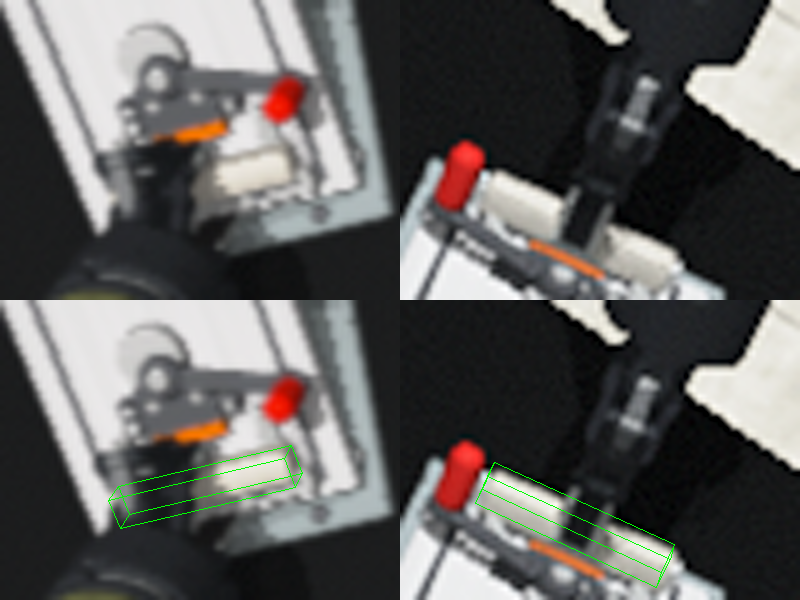

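>>> send_rows(rotation=[[0,0,0],[0,0,0],[0,0,0],[0,0,0],[0,0,0],[0,0,0]], linear=[[0,0.1,-1],[0,0.3,-3],[0,0.8,-6],[0,1.5,-10],[0,3,-14],[0,4,-17]], jaw=[140,140,140,140,140,140])

```text
clock: 18.65
position: [0.3711, 0.3615, 0.2275]
tcp_rot: [150.1, -0.2, 103.6]
contact_force: [1.5, 1.0, 0.4]
gripper_width: 0.456
```

```bash
python3 look.py m18
```

```text
t 18.65 pos [0.3711 0.3615 0.2275] bed [-13.8  -0.3 188.8] rpy [150.1  -0.2 103.6] F tool [0.6 1.7 0.5] w 38.7 q [ 52.   4. 113. -28.  42.  56.]
```

View pics/m18.png

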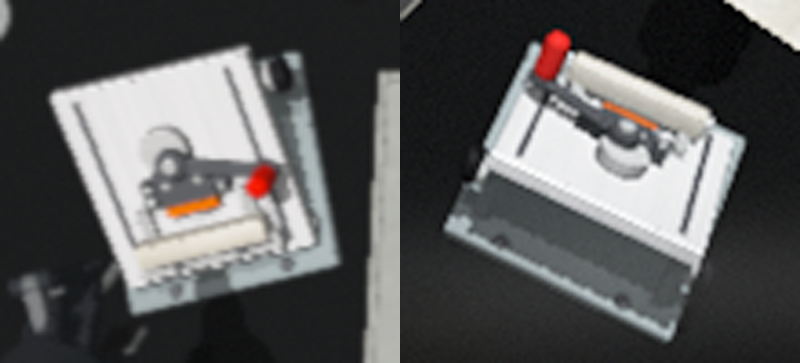

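```bash
cat > prof.py <<'E'
from plan import *
from scipy.ndimage import map_coordinates
def prof(p,axis,fixed,rng,z):
    out=[]
    for v in rng:
        pts=np.array([b2w([v,f,z]) if axis=="x" else b2w([f,v,z]) for f in fixed]); uv=proj(p,pts)
        out.append([map_coordinates(p["pixels"][...,c].astype(float),[uv[:,1],uv[:,0]],order=1).mean() for c in range(3)])
    return np.array(out).astype(int)
E
python3 - <<'E'
from prof import *
T=arm.get_image("top");S=arm.get_image("side")
import pickle; pickle.dump((T,S),open("cams2.pkl","wb"))
for n,p in(("T",T),("S",S)):
    r=np.arange(-75,-10); a=prof(p,"x",np.linspace(-14,14,29),r,26); print(n,"x26 B",list(zip(r.tolist(),a[:,0].tolist(),a[:,2].tolist())))
    r=np.arange(-62,63,2); a=prof(p,"y",np.linspace(-56,-49,5),r,26); print(n,"y26 B",list(zip(r.tolist(),a[:,0].tolist())))
    r=np.arange(-30,31); a=prof(p,"y",np.linspace(-28,-24,5),r,14); print(n,"nose y B",list(zip(r.tolist(),a[:,0].tolist())))
E
```

```text
T x26 B [(-75, 101, 98), (-74, 110, 108), (-73, 119, 118), (-72, 127, 127), (-71, 137, 138), (-70, 153, 154), (-69, 168, 170), (-68, 178, 180), (-67, 182, 184), (-66, 182, 184), (-65, 180, 183), (-64, 175, 179), (-63, 170, 175), (-62, 168, 176), (-61, 172, 184), (-60, 180, 195), (-59, 187, 204), (-58, 192, 211), (-57, 197, 216), (-56, 201, 219), (-55, 205, 222), (-54, 208, 225), (-53, 210, 227), (-52, 213, 228), (-51, 215, 230), (-50, 217, 231), (-49, 218, 232), (-48, 218, 231), (-47, 216, 231), (-46, 214, 229), (-45, 209, 225), (-44, 201, 217), (-43, 190, 207), (-42, 180, 197), (-41, 172, 187), (-40, 168, 182), (-39, 171, 183), (-38, 183, 191), (-37, 197, 203), (-36, 212, 215), (-35, 220, 222), (-34, 225, 226), (-33, 226, 227), (-32, 224, 225), (-31, 220, 221), (-30, 215, 217), (-29, 206, 210), (-28, 191, 202), (-27, 170, 194), (-26, 145, 195), (-25, 116, 206), (-24, 86, 220), (-23, 57, 231), (-22, 34, 236), (-21, 20, 238), (-20, 16, 236), (-19, 24, 227), (-18, 40, 211), (-17, 60, 189), (-16, 79, 165), (-15, 90, 141), (-14, 95, 122), (-13, 98, 110), (-12, 100, 102), (-11, 101, 98)]

[... 3133 characters left out ...]
 124), (56, 98), (58, 37), (60, 18), (62, 23)]
S nose y B [(-30, 122), (-29, 120), (-28, 111), (-27, 109), (-26, 113), (-25, 122), (-24, 135), (-23, 145), (-22, 148), (-21, 136), (-20, 118), (-19, 108), (-18, 103), (-17, 89), (-16, 82), (-15, 80), (-14, 78), (-13, 78), (-12, 77), (-11, 74), (-10, 76), (-9, 77), (-8, 76), (-7, 77), (-6, 77), (-5, 77), (-4, 76), (-3, 73), (-2, 72), (-1, 71), (0, 71), (1, 71), (2, 70), (3, 70), (4, 72), (5, 71), (6, 73), (7, 73), (8, 72), (9, 74), (10, 75), (11, 76), (12, 76), (13, 74), (14, 73), (15, 73), (16, 72), (17, 74), (18, 74), (19, 73), (20, 77), (21, 84), (22, 95), (23, 107), (24, 116), (25, 119), (26, 119), (27, 120), (28, 129), (29, 142), (30, 156)]
```

```bash
cat >> plan.py <<'E'
PIV=(15.5,0.8)
E
python3 - <<'E'
from plan import *
show()
for z in (130,75): 
    P,R=lever_pose(np.radians(-110),PIV,z=z); print(w2b(P),rel(P,R))
E
```

```text
t 18.85 pos [0.3717 0.3614 0.226 ] bed [-14.1  -0.6 187.3] rpy [150.1  -0.2 103.6] F tool [-0.   0.1 -0.1] w 38.1 q [ 52.   4. 113. -28.  42.  56.]
[ -8.44141003 -64.97848346 130.        ] ([-0.002, -0.004, 0.349], [-6.46, 0.57, 5.7])
[ -8.44141003 -64.97848346  75.        ] ([-0.002, -0.004, 0.349], [-6.48, 0.58, 11.2])
```

>>> send_rows(rotation=[[0,0,0.12],[0,0,0.24],[0,0,0.349],[0,0,0.349],[0,0,0.349],[0,0,0.349]], linear=[[-3,0.2,1],[-5,0.4,2],[-6.4,0.6,4],[-6.4,0.6,6],[-6.5,0.6,9],[-6.5,0.6,9]], jaw=[140,140,140,140,140,140])

```text
clock: 19.45
position: [0.4345, 0.3077, 0.1448]
tcp_rot: [152.1, -9.5, 85.9]
contact_force: [-0.7, -0.8, -0.3]
gripper_width: 0.445
```

```bash
python3 look.py m19; python3 - <<'E'
from plan import *
P,R=lever_pose(np.radians(-110),PIV,z=30); print(rel(P,R))
E
```

```text
t 19.45 pos [0.4345 0.3077 0.1448] bed [-12.7 -67.4  92.6] rpy [152.1  -9.5  85.9] F tool [-0.9 -0.6 -0.1] w 37.9 q [ 39.  11. 120. -31.  25.  71.]
([-0.007, 0.003, 0.001], [0.25, 0.23, 6.5])
```

View pics/m19.png

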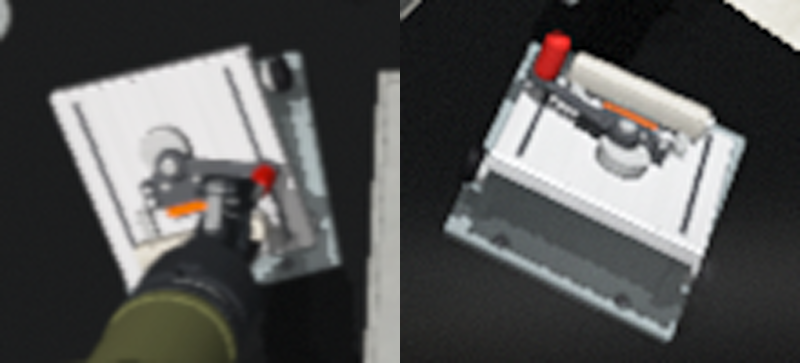

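>>> send_rows(rotation=[[0,0,0],[0,0,0],[0,0,0]], linear=[[0.1,0.1,1],[0.1,0.1,1.6],[0.1,0.1,1.6]], jaw=[140,140,140])

```text
clock: 19.85
position: [0.4444, 0.3129, 0.1366]
tcp_rot: [151.7, -9.9, 86.1]
contact_force: [-0.2, 0.1, -1.0]
gripper_width: 0.45
```

```bash
python3 look.py m20; python3 - <<'E'
from plan import *
show()
P,R=lever_pose(np.radians(-110),PIV,z=30); print(rel(P,R))
E
```

```text
t 19.85 pos [0.4444 0.3129 0.1366] bed [ -7.4 -64.7  80.1] rpy [151.7  -9.9  86.1] F tool [-0.1 -0.7  0.7] w 38.3 q [ 39.  13. 120. -33.  23.  73.]
t 19.95 pos [0.4442 0.3128 0.137 ] bed [ -7.4 -64.7  80.6] rpy [151.7  -9.9  86.1] F tool [-0.5  0.  -0.2] w 38.5 q [ 39.  13. 120. -33.  23.  73.]
([-0.003, -0.002, 0.001], [-0.07, -0.08, 5.06])
```

View pics/m20.png

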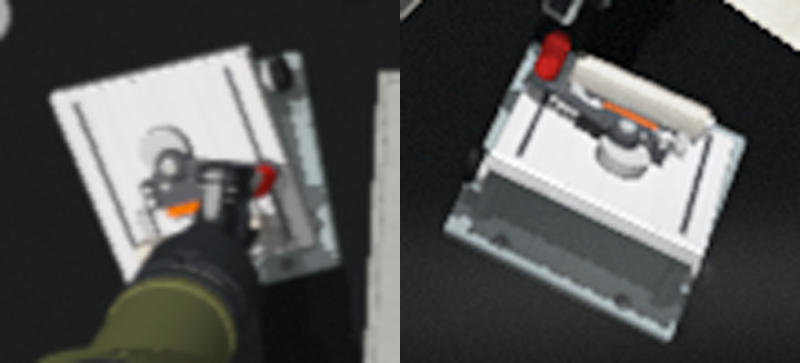

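>>> send_rows(rotation=[[0,0,0],[0,0,0],[0,0,0],[0,0,0],[0,0,0]], linear=[[-0.1,-0.1,1.5],[-0.1,-0.1,3],[-0.1,-0.1,4.2],[-0.1,-0.1,5],[-0.1,-0.1,5]], jaw=[140,140,140,140,140])

```text
clock: 20.45
position: [0.4676, 0.3178, 0.0923]
tcp_rot: [151.7, -9.9, 86.1]
contact_force: [-0.2, -0.5, -0.6]
gripper_width: 0.451
```

```bash
python3 look.py m21; python3 - <<'E'
from plan import *
show()
P,R=lever_pose(np.radians(-110),PIV,z=30); print(rel(P,R))
E
```

```text
t 20.45 pos [0.4676 0.3178 0.0923] bed [ -9.  -65.4  29.9] rpy [151.7  -9.9  86.1] F tool [-0.6 -0.4  0.4] w 38.4 q [ 37.  19. 121. -44.  17.  83.]
t 20.55 pos [0.4674 0.3178 0.093 ] bed [ -8.8 -65.3  30.6] rpy [151.7  -9.9  86.1] F tool [-0.3  0.4  0.5] w 38.5 q [ 37.  19. 121. -43.  17.  83.]
([-0.003, -0.002, 0.001], [0.04, 0.02, 0.06])
```

View pics/m21.png

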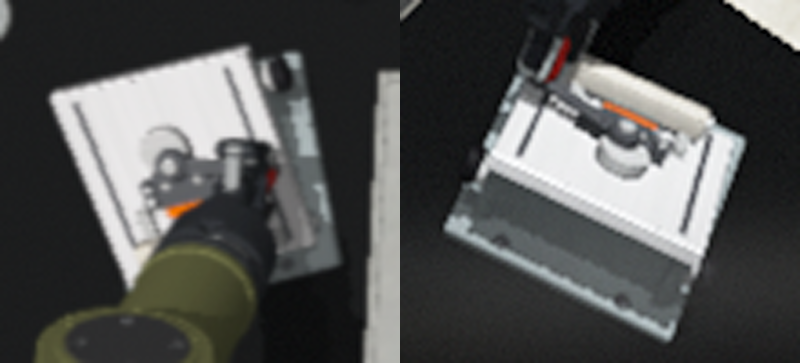

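>>> send_rows(rotation=[[0,0,0],[0,0,0],[0,0,0],[0,0,0],[0,0,-0.105],[0,0,-0.209],[0,0,-0.314],[0,0,-0.419]], linear=[[0,0,0],[0,0,0],[0,0,0],[0,0,0],[0.04,0.73,0],[0.15,1.46,0],[0.34,2.16,0],[0.61,2.85,0]], jaw=[170,195,195,195,195,195,195,195], squeeze=20)

```text
clock: 21.35
position: [0.4901, 0.3186, 0.1054]
tcp_rot: [150.5, 2.0, 107.3]
contact_force: [-8.1, 1.7, -1.5]
gripper_width: 0.233
```

```bash
cat > ang.py <<'E'
from plan import *
def ang(s=None):
    s=s or arm.state(); p,R,_=cur(s); b=w2b(p)-np.array([*PIV,0]); phi=np.arctan2(b[1],b[0])
    w=s["gripper_width"]*85+1.4; sl=w/2-9
    ty=RB.T@R[:,1]; print("phiTCP %.2f rad %.1f slack %.2f knob phi %.2f toolphi %.1f"%(np.degrees(phi),np.hypot(*b[:2]),sl,np.degrees(phi-sl/70),np.degrees(np.arctan2(-ty[0],ty[1]))))
    th=phi-sl/70-np.radians(-110.5); print("theta est %.3f"%th)
show(); ang()
E
python3 ang.py
```

```text
t 21.35 pos [0.4901 0.3186 0.1054] bed [ 16.7 -69.8  30.3] rpy [150.5   2.  107.3] F tool [ 4.1 -7.  -2.4] w 19.8 q [ 36.  19. 118. -34.  19.  48.]
phiTCP -89.05 rad 70.6 slack 1.59 knob phi -90.34 toolphi -85.7
theta est 0.352
```

>>> send_rows(rotation=[[0,0,-0.105],[0,0,-0.209],[0,0,-0.314],[0,0,-0.419],[0,0,-0.524],[0,0,-0.628],[0,0,-0.733],[0,0,-0.733]], linear=[[0.04,0.73,0],[0.15,1.46,0],[0.34,2.16,0],[0.61,2.85,0],[0.94,3.5,0],[1.34,4.12,0],[1.8,4.68,0],[1.8,4.68,0]], jaw=[195,195,195,195,195,195,195,195])

```text
clock: 22.15
position: [0.5245, 0.3469, 0.1284]
tcp_rot: [158.6, 20.9, 145.7]
contact_force: [-0.5, -7.0, 0.7]
gripper_width: 0.236
```

```bash
python3 ang.py; python3 look.py m22
```

```text
t 22.15 pos [0.5245 0.3469 0.1284] bed [ 62.8 -50.3  30.1] rpy [158.6  20.9 145.7] F tool [-3.5 -5.8 -1.6] w 20.0 q [ 36.  19. 111. -27.  25.  -1.]
phiTCP -47.19 rad 69.7 slack 1.72 knob phi -48.60 toolphi -43.8
theta est 1.080
t 22.15 pos [0.5245 0.3469 0.1284] bed [ 62.8 -50.3  30.1] rpy [158.6  20.9 145.7] F tool [-3.5 -5.8 -1.6] w 20.0 q [ 36.  19. 111. -27.  25.  -1.]
```

View pics/m22.png

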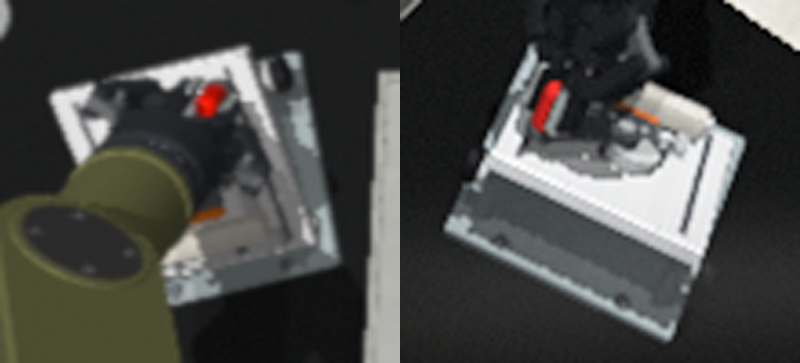

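>>> send_rows(rotation=[[0,0,-0.105],[0,0,-0.209],[0,0,-0.279],[0,0,-0.314],[0,0,-0.314]], linear=[[0.04,0.73,0],[0.15,1.46,0],[0.27,1.93,0],[0.34,2.16,0],[0.34,2.16,0]], jaw=[195,195,195,195,195])

```text
clock: 22.75
position: [0.5316, 0.3668, 0.1351]
tcp_rot: [166.1, 26.5, 164.3]
contact_force: [-0.2, -6.8, 1.4]
gripper_width: 0.237
```

```bash
python3 ang.py; python3 look.py m23
```

```text
t 22.75 pos [0.5316 0.3668 0.1351] bed [ 76.1 -32.6  30.1] rpy [166.1  26.5 164.3] F tool [-2.1 -6.3 -2.1] w 20.1 q [ 38.  20. 108. -27.  27. -19.]
phiTCP -28.81 rad 69.2 slack 1.76 knob phi -30.26 toolphi -25.9
theta est 1.401
t 22.75 pos [0.5316 0.3668 0.1351] bed [ 76.1 -32.6  30.1] rpy [166.1  26.5 164.3] F tool [-2.1 -6.3 -2.1] w 20.1 q [ 38.  20. 108. -27.  27. -19.]
```

View pics/m23.png

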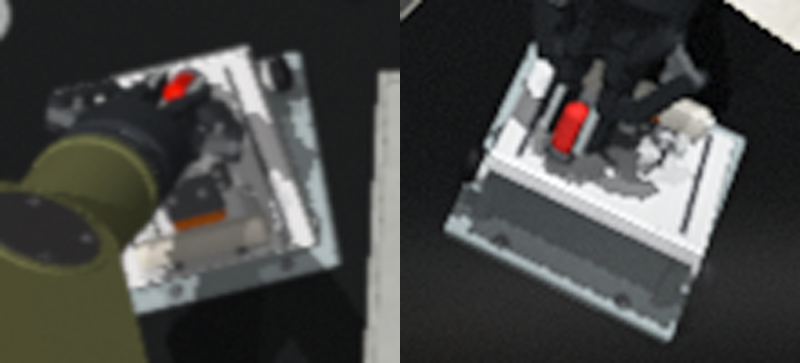

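>>> send_rows(rotation=[[0,0,-0.035],[0,0,-0.07],[0,0,-0.07]], linear=[[0,0.25,0],[0.02,0.49,0],[0.02,0.49,0]], jaw=[195,195,195])

```text
clock: 23.15
position: [0.5323, 0.3714, 0.1361]
tcp_rot: [168.1, 27.4, 168.7]
contact_force: [0.6, -7.2, 2.8]
gripper_width: 0.236
```

```bash
python3 ang.py
```

```text
t 23.15 pos [0.5323 0.3714 0.1361] bed [ 78.2 -28.2  30.2] rpy [168.1  27.4 168.7] F tool [-3.  -6.5 -2.9] w 20.1 q [ 38.  20. 108. -27.  27. -22.]
phiTCP -24.84 rad 69.1 slack 1.74 knob phi -26.27 toolphi -21.9
theta est 1.470
```

>>> send_rows(rotation=[[0,0,-0.035],[0,0,-0.07],[0,0,-0.07]], linear=[[0,0.25,0],[0.02,0.49,0],[0.02,0.49,0]], jaw=[195,195,195])

```text
clock: 23.45
position: [0.5328, 0.3764, 0.1371]
tcp_rot: [170.2, 28.1, 173.1]
contact_force: [1.1, -6.4, 2.1]
gripper_width: 0.234
```

```bash
python3 ang.py
```

```text
t 23.45 pos [0.5328 0.3764 0.1371] bed [ 80.2 -23.5  30.2] rpy [170.2  28.1 173.1] F tool [-2.6 -5.9 -2. ] w 19.9 q [ 38.  20. 108. -27.  28. -26.]
phiTCP -20.60 rad 69.1 slack 1.65 knob phi -21.95 toolphi -17.9
theta est 1.545
```

>>> send_rows(rotation=[[0,0,-0.035],[0,0,-0.035]], linear=[[0.01,0.25,0],[0.01,0.25,0]], jaw=[195,195])

```text
clock: 23.65
position: [0.533, 0.3789, 0.1375]
tcp_rot: [171.2, 28.5, 175.4]
contact_force: [1.5, -6.9, 1.8]
gripper_width: 0.239
```

```bash
python3 ang.py
```

```text
t 23.65 pos [0.533  0.3789 0.1375] bed [ 81.  -21.1  30.2] rpy [171.2  28.5 175.4] F tool [-2.7 -6.6 -1.6] w 20.3 q [ 39.  20. 107. -27.  28. -28.]
phiTCP -18.47 rad 69.1 slack 1.85 knob phi -19.98 toolphi -15.9
theta est 1.580
```

>>> send_rows(rotation=[[0,0,-0.035],[0,0,-0.035]], linear=[[0.01,0.25,0],[0.01,0.25,0]], jaw=[195,195])

```text
clock: 23.85
position: [0.5331, 0.3815, 0.138]
tcp_rot: [172.3, 28.8, 177.6]
contact_force: [1.6, -5.9, 1.9]
gripper_width: 0.232
```

```bash
python3 ang.py; python3 look.py m24
```

```text
t 23.85 pos [0.5331 0.3815 0.138 ] bed [ 81.8 -18.7  30.2] rpy [172.3  28.8 177.6] F tool [-2.5 -5.6 -1.5] w 19.7 q [ 39.  20. 107. -27.  28. -30.]
phiTCP -16.35 rad 69.1 slack 1.54 knob phi -17.61 toolphi -13.9
theta est 1.621
t 23.85 pos [0.5331 0.3815 0.138 ] bed [ 81.8 -18.7  30.2] rpy [172.3  28.8 177.6] F tool [-2.5 -5.6 -1.5] w 19.7 q [ 39.  20. 107. -27.  28. -30.]
```

View pics/m24.png

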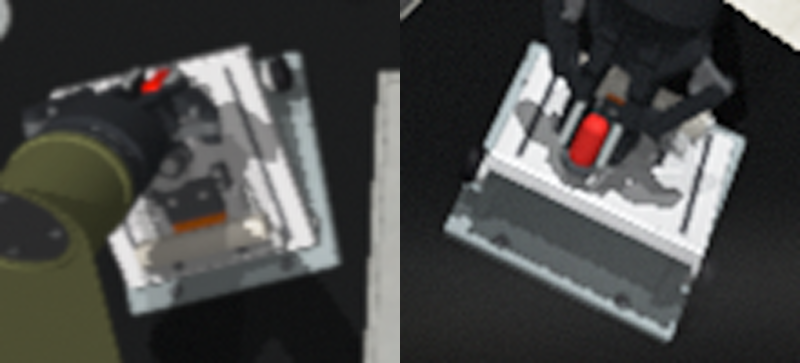

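```bash
cat > fav.py <<'E'
from plan import *
F=[];P=[];W=[]
for i in range(6):
    s=arm.state();p,R,_=cur(s);F.append(R.T@s["contact_force"]);P.append(w2b(p));W.append(s["gripper_width"]*85+1.4); arm.get_image("top")
F=np.array(F);b=np.mean(P,0)-np.array([*PIV,0]);phi=np.arctan2(b[1],b[0]);sl=np.mean(W)/2-9
print("t %.2f"%s["clock"],"F",F.mean(0).round(2),"sd",F.std(0).round(2),"phiTCP %.2f theta %.3f"%(np.degrees(phi),phi-sl/70+np.radians(110.5)),"w",np.mean(W).round(2))
E
python3 fav.py
```

```text
t 24.20 F [-2.87 -6.48 -1.47] sd [0.34 0.34 0.42] phiTCP -16.35 theta 1.619 w 21.45
```

>>> send_rows(rotation=[[0,0,-0.035],[0,0,-0.035]], linear=[[0.01,0.25,0],[0.01,0.25,0]], jaw=[195,195])

```text
clock: 24.45
position: [0.533, 0.3839, 0.1383]
tcp_rot: [173.4, 29.0, 179.9]
contact_force: [1.8, -7.6, 2.7]
gripper_width: 0.24
```

```bash
python3 fav.py
```

```text
t 24.70 F [-3.18 -7.03 -1.57] sd [0.38 0.35 0.41] phiTCP -14.35 theta 1.652 w 21.61
```

>>> send_rows(rotation=[[0,0,-0.035],[0,0,-0.035]], linear=[[0.01,0.25,0],[0.01,0.25,0]], jaw=[195,195])

```text
clock: 24.95
position: [0.5329, 0.3862, 0.1385]
tcp_rot: [174.5, 29.3, -177.8]
contact_force: [1.9, -7.2, 3.2]
gripper_width: 0.236
```

```bash
python3 fav.py
```

```text
t 25.20 F [-3.22 -7.17 -1.92] sd [0.3  0.19 0.6 ] phiTCP -12.36 theta 1.689 w 21.38
```

>>> send_rows(rotation=[[0,0,-0.035],[0,0,-0.035]], linear=[[0.01,0.25,0],[0.01,0.25,0]], jaw=[195,195])

```text
clock: 25.45
position: [0.5327, 0.3886, 0.1387]
tcp_rot: [175.7, 29.4, -175.5]
contact_force: [3.0, -8.4, 2.6]
gripper_width: 0.231
```

```bash
python3 fav.py
```

```text
t 25.70 F [-3.34 -8.02 -1.38] sd [0.69 0.45 0.38] phiTCP -10.38 theta 1.724 w 21.25
```

>>> send_rows(rotation=[[0,0,-0.035],[0,0,-0.035]], linear=[[0.01,0.25,0],[0.01,0.25,0]], jaw=[195,195])

```text
clock: 25.95
position: [0.5325, 0.391, 0.139]
tcp_rot: [176.8, 29.6, -173.2]
contact_force: [3.3, -8.6, 1.2]
gripper_width: 0.24
```

```bash
python3 fav.py
```

```text
t 26.20 F [-3.24 -8.41 -1.67] sd [0.45 0.44 0.67] phiTCP -8.38 theta 1.757 w 21.58
```

>>> send_rows(rotation=[[0,0,-0.035],[0,0,-0.035]], linear=[[0.01,0.25,0],[0.01,0.25,0]], jaw=[195,195])

```text
clock: 26.45
position: [0.5322, 0.3934, 0.1391]
tcp_rot: [178.0, 29.7, -170.9]
contact_force: [3.4, -9.3, 3.0]
gripper_width: 0.235
```

```bash
python3 fav.py; python3 look.py m25
```

```text
t 26.70 F [-3.09 -8.91 -1.21] sd [0.33 0.41 0.44] phiTCP -6.39 theta 1.793 w 21.41
t 26.75 pos [0.5322 0.3934 0.1391] bed [84.1 -6.9 30.3] rpy [ 177.9   29.7 -171. ] F tool [-3.  -8.5 -1.1] w 20.1 q [ 40.  21. 106. -27.  29. -38.]
```

View pics/m25.png

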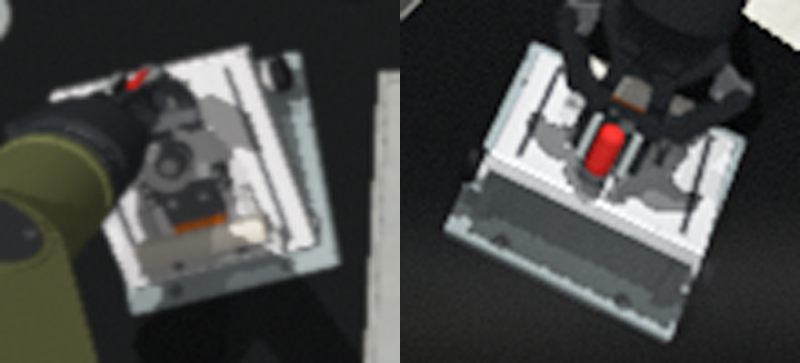

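>>> send_rows(rotation=[[0,0,-0.045],[0,0,-0.045]], linear=[[0.01,0.31,0],[0.01,0.31,0]], jaw=[195,195])

```text
clock: 27.05
position: [0.5317, 0.3964, 0.1393]
tcp_rot: [179.5, 29.8, -167.9]
contact_force: [4.2, -8.7, 2.4]
gripper_width: 0.238
```

```bash
python3 fav.py; python3 - <<'E'
from prof import *
# nose/bar interface: orange visible width on top face (nose front hides?), compare to before
import pickle
T2,_=pickle.load(open("cams2.pkl","rb")); T=arm.get_image("top")
for n,p in(("open",T2),("now",T)):
    r=np.arange(-60,-8); a=prof(p,"x",np.linspace(-14,-2,13),r,14.3); print(n,list(zip(r.tolist(),a[:,0].tolist(),a[:,2].tolist())))
E
```

```text
t 27.30 F [-2.94 -9.39 -1.48] sd [0.26 0.26 0.43] phiTCP -3.87 theta 1.836 w 21.51
open [(-60, 204, 222), (-59, 207, 225), (-58, 211, 227), (-57, 214, 229), (-56, 217, 231), (-55, 218, 232), (-54, 220, 233), (-53, 220, 234), (-52, 221, 234), (-51, 220, 233), (-50, 217, 231), (-49, 211, 225), (-48, 201, 216), (-47, 189, 205), (-46, 178, 194), (-45, 171, 185), (-44, 169, 182), (-43, 175, 185), (-42, 187, 194), (-41, 202, 207), (-40, 214, 217), (-39, 221, 223), (-38, 223, 224), (-37, 222, 223), (-36, 219, 220), (-35, 214, 215), (-34, 205, 207), (-33, 190, 196), (-32, 169, 183), (-31, 145, 176), (-30, 119, 181), (-29, 92, 197), (-28, 63, 215), (-27, 37, 228), (-26, 17, 235), (-25, 6, 237), (-24, 4, 235), (-23, 13, 227), (-22, 33, 210), (-21, 56, 188), (-20, 77, 163), (-19, 88, 140), (-18, 95, 122), (-17, 99, 109), (-16, 100, 102), (-15, 101, 98), (-14, 101, 97), (-13, 101, 96), (-12, 101, 96), (-11, 102, 97), (-10, 102, 98), (-9, 105, 101)]
now [(-60, 120, 132), (-59, 121, 133), (-58, 122, 134), (-57, 123, 135), (-56, 124, 136), (-55, 124, 137), (-54, 125, 138), (-53, 126, 139), (-52, 127, 140), (-51, 127, 139), (-50, 126, 138), (-49, 123, 136), (-48, 118, 131), (-47, 112, 126), (-46, 105, 121), (-45, 95, 119), (-44, 81, 120), (-43, 65, 125), (-42, 49, 130), (-41, 35, 132), (-40, 24, 131), (-39, 18, 126), (-38, 20, 116), (-37, 28, 101), (-36, 37, 86), (-35, 43, 73), (-34, 46, 63), (-33, 47, 54), (-32, 48, 49), (-31, 48, 47), (-30, 48, 46), (-29, 48, 45), (-28, 48, 45), (-27, 48, 46), (-26, 48, 46), (-25, 49, 47), (-24, 51, 49), (-23, 53, 51), (-22, 55, 54), (-21, 58, 57), (-20, 61, 59), (-19, 63, 61), (-18, 61, 60), (-17, 59, 57), (-16, 56, 55), (-15, 54, 52), (-14, 52, 49), (-13, 50, 48), (-12, 50, 47), (-11, 49, 47), (-10, 49, 47), (-9, 50, 48)]
```

>>> send_rows(rotation=[[0,0,0],[0,0,0],[0,0,0],[0,0,0],[0,0,0],[0,0,0],[0,0,0],[0,0,0]], linear=[[0,-0.15,0],[0,-0.15,0],[0,-0.15,0],[0,-0.15,0],[0,-0.15,-3],[0,-0.15,-7],[0,-0.15,-11],[0,-0.15,-14]], jaw=[195,165,135,120,120,120,120,120])

```text
clock: 28.2
position: [0.463, 0.3819, 0.2629]
tcp_rot: [179.0, 29.9, -168.0]
contact_force: [0.7, 0.5, 0.7]
gripper_width: 0.526
```

```bash
python3 look.py m26; python3 - <<'E'
from plan import *
P=np.array([.25,.46,.30]); p,R,s=cur(); print((R.T@(P-p)*100).round(1))
E
```

```text
t 28.2 pos [0.463  0.3819 0.2629] bed [ 85.3  -1.9 172.4] rpy [ 179.    29.9 -168. ] F tool [-1.   0.4 -0.2] w 44.7 q [ 44.   8. 103. -21.  45. -46.]
[ 15.   12.2 -12.4]
```

View pics/m26.png

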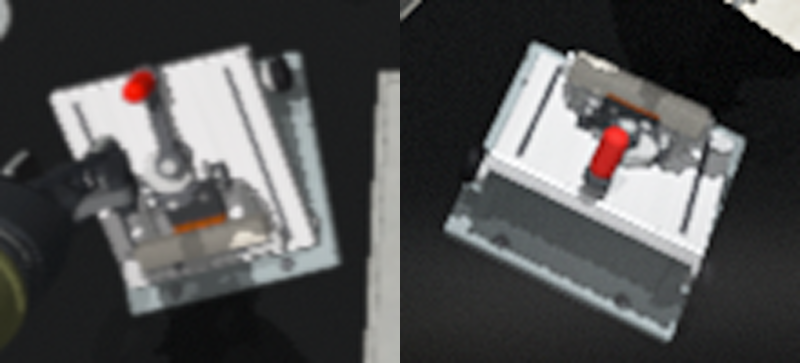

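>>> send_rows(rotation=[[0,0,0],[0,0,0],[0,0,0],[0,0,0],[0,0,0],[0,0,0],[0,0,0]], linear=[[2,2,-3],[5,4,-6],[8,6,-9],[11,9,-12],[14,12,-12],[15,12,-12.4],[15,12,-12.4]], jaw=[120,120,120,120,120,120,120])

```text
clock: 29.0
position: [0.2491, 0.4568, 0.2934]
tcp_rot: [179.3, 29.7, -167.7]
contact_force: [-0.0, -0.3, -0.1]
gripper_width: 0.537
```

```bash
python3 look.py m27; python3 - <<'E'
from prof import *
import pickle
T2,S2=pickle.load(open("cams2.pkl","rb")); T=arm.get_image("top");S=arm.get_image("side")
pickle.dump((T,S),open("cams3.pkl","wb"))
cv2.imwrite("pics/full_t.png",T["pixels"]);cv2.imwrite("pics/full_s.png",S["pixels"])
r=np.arange(-64,-8); a=prof(T,"x",np.linspace(-14,12,25),r,14.3); print(list(zip(r.tolist(),a[:,0].tolist(),a[:,2].tolist())))
a=red(T,(95,225,175,300));b=red(S,(430,300,500,375))
def res(p): 
    X=b2w([p[0],p[1],40]); return np.r_[(proj(T,X)-a.mean(0))[0],(proj(S,X)-b.mean(0))[0]]
q=least_squares(res,[50,0]);print("knob bed",q.x,q.fun, "phi",np.degrees(np.arctan2(q.x[1]-1.1,q.x[0]-16.1)))
E
```

```text
t 29.0 pos [0.2491 0.4568 0.2934] bed [-64.4 120.8 294.2] rpy [ 179.3   29.7 -167.7] F tool [ 0.1 -0.3  0. ] w 45.6 q [ 75.   4. 102. -29.  62. -16.]
[(-64, 184, 200), (-63, 190, 208), (-62, 195, 214), (-61, 200, 219), (-60, 203, 222), (-59, 207, 224), (-58, 210, 226), (-57, 213, 228), (-56, 215, 230), (-55, 217, 231), (-54, 218, 232), (-53, 219, 233), (-52, 219, 233), (-51, 218, 232), (-50, 215, 229), (-49, 208, 224), (-48, 198, 216), (-47, 185, 206), (-46, 169, 197), (-45, 149, 193), (-44, 125, 197), (-43, 98, 209), (-42, 71, 223), (-41, 46, 231), (-40, 27, 232), (-39, 21, 227), (-38, 32, 213), (-37, 53, 192), (-36, 73, 168), (-35, 87, 144), (-34, 93, 125), (-33, 97, 112), (-32, 99, 103), (-31, 100, 99), (-30, 100, 97), (-29, 100, 96), (-28, 101, 96), (-27, 101, 96), (-26, 101, 97), (-25, 102, 98), (-24, 105, 101), (-23, 109, 105), (-22, 113, 109), (-21, 118, 114), (-20, 123, 119), (-19, 124, 121), (-18, 122, 119), (-17, 118, 115), (-16, 114, 111), (-15, 110, 106), (-14, 108, 103), (-13, 107, 102), (-12, 108, 104), (-11, 112, 108), (-10, 118, 114), (-9, 126, 123)]
knob bed [85.82185472 -4.66347881] [-0.81766925  0.26979575 -0.65711513 -0.35097384] phi -4.725547085423277
```

View pics/m27.png

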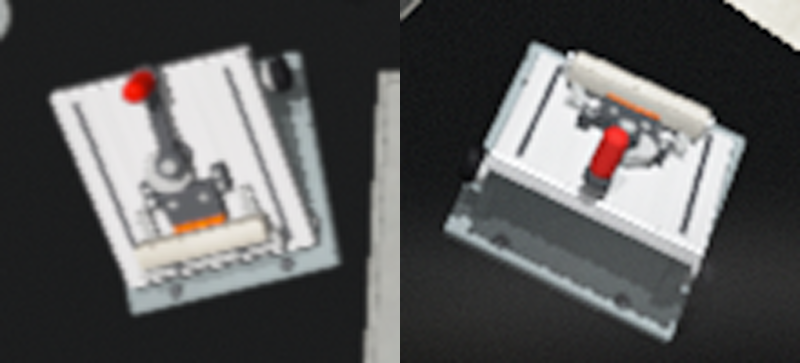

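View pics/full_t.png

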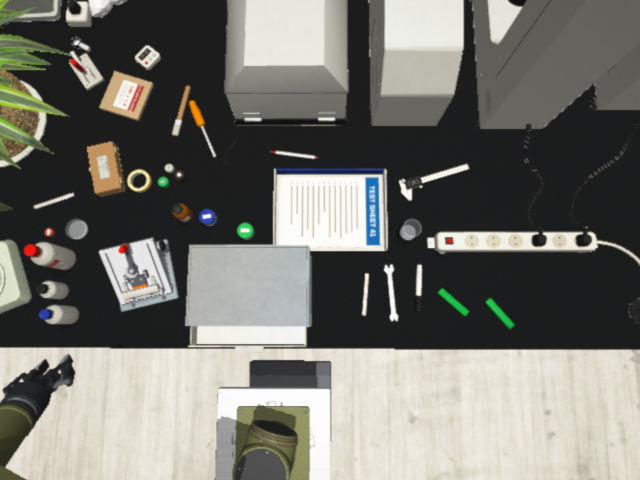

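```bash
python3 - <<'E'
from cell import arm
print(arm.finish_job())
E
```

```text
the job is handed in; nothing more can be done
None
```

The bar is clamped in the jig and the job is handed in, at about 29 s of the 72 s allowed.

**What I did**
- I swung the lever back until it hit its stop, which showed as a push of about 19 N at the knob.
- I picked the steel bar from the place beside the drawer unit and lowered it until it touched the rest strips. I then slid it down until it met the fence, at about 9 N, and released it.
- I turned the lever forward in small steps, watching the force at the knob, to an angle of about 1.83 rad. I then opened the fingers and moved the arm clear.

**Last checks**
- **Bar position:** in the images the bar lies against the fence, and its middle is within about 1 mm of the nose's middle.
- **Lever angle:** it stayed where I left it. The arm reading gave 1.836 rad and the camera 1.834 rad.
- **Other things on the bench:** the final top view shows them where they were at the start.

**Nose squeeze**

I could only estimate the squeeze, and the methods disagree somewhat:

| Method | Squeeze (mm) |
|---|---|
| Rise in force at the knob | about 1.5 |
| Nose travel and measured gap | about 1.8 |
| Lever angle past the point of contact | about 1.95 |
| Length of orange nose visible before and after | 1.7 to 2.5 |

All are inside the 1 to 3 mm band. I approached only from below, so there is no sign it ever passed 3.5 mm.

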